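# Fit the sippy cup's vent stem with the sprung tongs

## Robot

A 7-joint arm with a two-finger parallel gripper is mounted at the origin on the work surface. World frame = base frame: x ahead of the robot, y to its left, z up, the work surface at z = 0. Lengths are in m, angles in degrees, forces in N, time in s.
With the tool pointing down it reaches from about 0.35 to 0.9 m from the base axis. Payload 7.2 kg.
Tool frame: the origin (TCP) lies at the very end of the fingers, on their centre line; the grasp point (between the pads) lies 19 mm behind it; y points along the fingers, z is the direction in which the jaws open and shut, and the axes are right-handed (so a half turn about y gives the same grasp; the last joint's range is limited). The gripper opens to 88 mm and grips with 3 to 60 N. Pads are 20 mm wide; open, the fingers measure 115 mm over their backs; the gripper's body (75 mm by 178 mm) begins 61 mm behind the grasp point.
Start: joints at [64.274, 23.554, -0.728, 91.456, 0.321, 64.991, -4.71], TCP at [0.232, -0.58, 0.223] pointing down, gripper open.
Joint ranges: [-169.25, 169.25], [-16.82, 113.86], [-84.01, 82.57], [7.8, 145.47], [-59.2, 239.2], [7.22, 106.19], [-163.78, 163.78]. Speed limits (degrees/s): [136.94, 136.94, 172.46, 172.46, 180, 180, 180].

## Interface

Orientations are given as [roll, pitch, yaw] about the fixed x, y, z axes, in that order (R = Rz(yaw) Ry(pitch) Rx(roll)).
In Python, from rig import telemetry, eyes, r gives the robot as it stands. The module is installed in compiled form; this text tells all that it offers.
- The arm moves only by the tool drive_tool, never from a script. Its argument "increments" is a list of rows, each an object of numbers: "tx", "ty", "tz": the shift along the world's x, y, z in mm; "roll": the turn about the world's z in rad; "jaw": the opening, from 0 (shut) to 1 (fully open). A call has exactly 10 rows; each row shifts and turns the commanded pose from where the row before left it; what a row does not reach is not made up. A row lasts 1/12 s, in which the tool goes at most 41.7 mm and 7.16 degrees, less where a joint would pass 70% of its speed; a pose out of reach is approached as far as the arm can. A call with a gripper value outside its range is refused whole. The fingers move at their own pace and stop on an object; the grip force is fixed at half the most. Time passes only in rows, so rows that do not move let the fingers close, or fill a call up. It gives the time, the measured TCP pose, the force and the opening at its end, in the units of the state.
- telemetry.get_state(): the state, without advancing time (a new reading comes with each control period).
- eyes.grab_frame(name): name is "scene" or "top"; returns (picture, depth): 400x640x3 uint8, red, green, blue; 400x640 float32, m along the optical axis (not along the pixel's ray), 0 where there is no reading.
- eyes.get_calibration(name): a dict with "camera_matrix" (3x3 intrinsics, pixels), "dist" ([k1, k2, p1, p2, k3] as OpenCV has them; the pictures are not rectified), "T" (4x4, takes a point from camera to world coordinates). Camera axes: x right, y up, looking along -z (the intrinsics and any distortion apply to the point x, -y, -z); pixel columns grow to the right and rows downward; lengths in m; the calibration is good to about 2 mm. A picture is of the moment at which its call begins. get_calibration takes no time and is no camera call.
- r.hand_in(): hands the job in, once; it reports no verdict.
Trained networks look in the newest picture that a camera, given by its name, has taken for a name from the list of things; names that differ only in an ending like _2 or _b are one class to them, and where a whole thing is asked for, a point or a joint stands for the part that bears it (a point fixed in the world has none). Each returns a list of dicts, best first, with "conf" (0 to 1); they miss things now and then, are a little off and sometimes report something else, mostly with a low value. They report only what shows in the picture. A call takes as long as a camera call.
- eyes.cut_out(camera, target): "pixels" (400x640 bool, what is visible of it) and "rect" ([left, top, right, bottom] in pixels, round what is visible of it).
The state is a dict: "time_s": time; "joint_pos": joint angles; "qd": joint speeds; "effort": joint torques, N m; "tool_pos": TCP position; "tool_rot": TCP orientation; "wrist_force": force on the tool from outside, world axes, zero at the start; "torque": the same for the moment, N m; "width": opening from 0.0 (shut) to 1.0 (fully open).
Only numpy, scipy, OpenCV 4.12 (cv2) and the standard library are available. Lean on these libraries where they do the work, as an engineer would, in place of code of your own. Each camera call takes 0.05 s, during which the arm holds its last target.

## Task

With the sprung tongs, squeezed only gently so as not to crush it, lift the small vent stem out of the deep well in the drying stand (the gripper itself must not touch the stem) and push it into the vent hole of the sippy cup's lid, past the catch and down onto the hidden stop, bedding it with a firm push of about 18 N held for a moment, never over 30 N. Leave the stem there, stand the tongs back upright in their caddy, let go, and leave everything else where it is.

Things in the scene. Friction and masses are not known exactly. Their poses are not given: they have to be found in the camera images.
- tongs: Sprung steel tongs, 144 mm tall, about 0.14 kg, standing upright on their tips in the caddy. Origin: centre of the underside of the tips, tongs open; z up along them; the jaws close along y and stay parallel (one is fixed to the frame, one slides). Between tips and grip plates are slim blades 12 mm wide, 33 mm over their outsides when open.
- tongs_grip (a point): Where the fingers take the tongs from above: midway between two flat upright grip plates, one on each jaw, 20 mm wide, 92 to 138 mm above the tips; this point is 115 mm up. Over the plates: 44 mm open. The spring resists with 4.5 N at once, 0.45 N more per mm squeezed. 36 mm holds the tongs well; 40 mm lets the stem go and its head pass freely, and still holds them.
- tongs_tips (a point): Midway between the open tips, 5 mm above their underside. Each tip is 10 mm tall, 12 mm wide, with a shallow upright V-notch that centres the stem; notch edges 20 mm apart when open, a mm less per mm squeezed. With 36 mm over the plates they pass the stem's head and land on its collar; shut on its neck the plates measure 26 to 29 mm.
- stem: Small grey plastic vent stem, round, 43 mm tall, about 15 g, upright in the well. Origin: centre of the foot's underside, z up. Foot 10 mm thick, 22 mm long, its lowest 6 mm tapering to 6 mm; collar 19 mm across from 22 to 25 mm; neck 8 mm thick from 25 to 39 mm; head 11 mm across, bevelled, up to 43 mm.
- stem_neck (a point): Middle of the stem's neck, 32 mm above its foot, where the tips must grip, between collar and head. The stem is soft: gripping the tongs' plates with about 22 N is right (the spring takes some 12 N of that); over about 40 N crushes it.
- stand: Round white drying stand, fixed, 220 mm across, 10 mm high, with slotted spokes. Origin: centre of its underside; the well rises from its centre, its long side along the stand's y.
- well_mouth (a point): Centre of the top of the well, a rectangular white pocket 36 mm (stand's y) by 24 mm (stand's x) inside, walls 4 mm, rim 96 mm above the shelf, 62 mm deep. Collar top of the stem 59 mm and head top 41 mm below this point at the start.
- well_floor (a point): Centre of the well's floor. A 13 mm square socket in it holds the stem's foot with up to 1.5 mm of play; the stem's collar lies on the floor.
- caddy: White caddy of the tongs, fixed: a narrow open pocket, 39 mm (y) by 18 mm (x) inside, rim with a flared lip 70 mm above the shelf, inner floor 10 mm above the shelf, on a 70 x 80 mm foot. Origin: centre of its underside; the tongs stand in its middle, their y along its y.
- cup: Stainless sippy cup with a white lid, fixed, 74 mm across. Origin: centre of its underside, z up. The spout stands on its +x side, 21 to 33 mm from the axis, up to 99 mm high. The vent hole is in the middle of the square white block on the lid.
- cup_seat (a point): Centre of the vent hole's mouth, 84 mm above the shelf. Hole 13 mm square, chamfered, vertical. A sprung catch 7 mm down takes up to 13 N to pass, then holds the foot. A hidden stop meets the foot 14 to 20 mm below this point, different each time (collar 2 to 8 mm above the lid). A push of 15 to 22 N held half a second beds the stem on it; over 30 N does damage.
- bottle_a: Amber plastic bottle with white cap, 48 mm across, 104 mm tall, loose on the stand. Origin: centre of its underside. Not to be disturbed.
- bottle_b: The same kind of bottle, on the other side of the stand. Not to be disturbed.
- scoop: Pink measuring scoop, bowl 36 mm across, lying loose on the stand. Origin: under the bowl's centre. Not to be disturbed.
- teat: Beige bottle teat, 44 mm across, 40 mm tall, loose on the shelf. Origin: centre of its underside. Not to be disturbed.
- bottle_cap: White disc-shaped bottle cap, 48 mm across, 16 mm tall, loose on the shelf. Origin: centre of its underside. Not to be disturbed.
- jar: Grey metal jar with a white lid, 80 mm across, 100 mm tall, loose. Origin: centre of its underside. Not to be disturbed.
- brush: Brush, 220 mm long, lying loose. Origin: at its middle, on its underside. Not to be disturbed.

How it is judged:
By the outcome, as a careful person would: the job done as asked, in the order asked, and still so for the second after the job is handed in, with the robot touching nothing.
It also fails if it takes over 67 s, if anything falls off the work surface, if the arm or the gripper's body presses on something with over 40 N, if the wrist force passes 120 N, or if a joint passes its speed limit or range.

## Working session

There is one attempt and no reset: what is moved stays moved. The work goes in short steps, Python scripts to look and compute and a tool call to move; the robot and the scene stay as the last step left them, time stands still between calls to the robot, and variables do not carry over. Pictures are saved under pics/ and viewed, and the job is handed in when it is done.

Besides the shell and the picture viewer there is one more tool, called after "Emit:" in YAML: its name, and indented under it one key for each argument. drive_tool: Moves the arm, as the interface text tells. Its arguments: {"type":"object","properties":{"increments":{"type":"array","items":{"type":"object","properties":{"tx":{"type":"number"},"ty":{"type":"number"},"tz":{"type":"number"},"roll":{"type":"number"},"jaw":{"type":"number"}}}}},"required":["increments"]}

```bash
mkdir -p pics; python3 - <<'E'
from rig import telemetry, eyes, r
import cv2
print(telemetry.get_state())
for n in ("scene","top"):
    p,d=eyes.grab_frame(n); cv2.imwrite(f"pics/{n}0.png",p[:,:,::-1])
    c=eyes.get_calibration(n); print(c)
E
```

```text
{'time_s': 0.0, 'joint_pos': array([64.27391774, 23.59937498, -0.72977333, 91.50360581,  0.31803931,
       64.98838144, -4.71036081]), 'qd': array([-0.06926992, -0.09977892, -0.01000824,  0.02900858, -0.02012449,
       -0.0270398 ,  0.09091033]), 'effort': array([-3.08966228e-04, -5.87956882e+01,  6.41600825e-01, -2.91071141e+01,
       -5.37432090e-02,  1.82937604e-02,  1.18127141e-04]), 'tool_pos': array([ 0.23209875, -0.57977334,  0.22181906]), 'tool_rot': array([-9.00893472e+01, -3.20178602e-03, -1.58180609e+02]), 'wrist_force': array([ 0.37877873, -0.98243851,  0.66410562]), 'torque': array([-0.01449676, -0.04368947,  0.068967  ]), 'width': 1.0026445513583169}
{'camera_matrix': array([[433.65758513,   0.        , 322.57876542],
       [  0.        , 433.65758513, 200.23460278],
       [  0.        ,   0.        ,   1.        ]]), 'dist': array([0.03592193, 0.        , 0.        , 0.        , 0.        ]), 'T': array([[ 0.78006468, -0.44971738,  0.43503262,  1.03434871],
       [ 0.62555197,  0.54546923, -0.55780646, -0.55604011],
       [ 0.01355835,  0.70726063,  0.70682287,  0.79322057],
       [ 0.        ,  0.        ,  0.        ,  1.        ]])}
{'camera_matrix': array([[397.37068145,   0.        , 324.26691749],
       [  0.        , 397.37068145, 198.76913639],
       [  0.        ,   0.        ,   1.        ]]), 'dist': array([-0.0663036,  0.       ,  0.       ,  0.       ,  0.       ]), 'T': array([[-0.02094017,  0.99123537, -0.13043751,  0.5002586 ],
       [-0.9994667 , -0.01748494,  0.02757887,  0.01537922],
       [ 0.02505646,  0.13094545,  0.99107288,  0.87463978],
       [ 0.        ,  0.        ,  0.        ,  1.        ]])}
```

View pics/scene0.png

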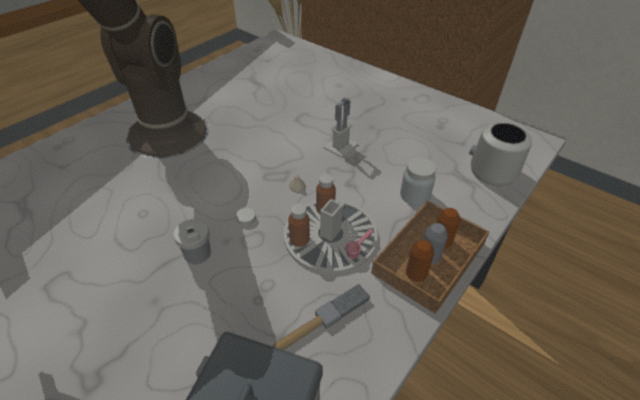

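View pics/top0.png

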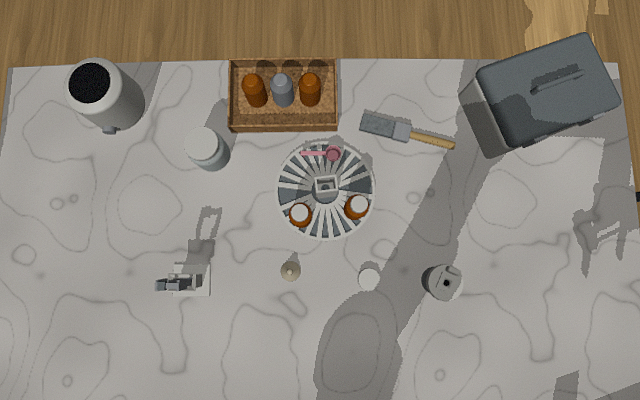

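The top picture shows the tongs and caddy at (183,282), the stand with its well at (326,187), the cup with its vent hole at (446,283), the bottles at (300,214) and (357,207), and the teat at (290,271). Next I'll measure with depth.

```bash
cat > h.py <<'E'
from rig import telemetry, eyes, r
import cv2, numpy as np
def cloud(n,save=None):
    p,d=eyes.grab_frame(n); c=eyes.get_calibration(n); K=c["camera_matrix"];D=np.array(c["dist"]);T=c["T"]
    v,u=np.mgrid[0:400,0:640]
    q=cv2.undistortPoints(np.stack([u,v],-1).reshape(-1,1,2).astype(np.float64),K,D).reshape(400,640,2)
    X=np.stack([q[...,0]*d,-q[...,1]*d,-d,np.ones_like(d)],-1)@T.T
    X=X[...,:3]; X[d==0]=np.nan
    if save: cv2.imwrite(f"pics/{save}.png",p[:,:,::-1])
    return p,d,X
def proj(n,P):
    c=eyes.get_calibration(n);T=np.linalg.inv(c["T"]);P=np.atleast_2d(P)
    q=P@T[:3,:3].T+T[:3,3]; q=q*[1,-1,-1]
    return cv2.projectPoints(q.astype(float),np.zeros(3),np.zeros(3),c["camera_matrix"],np.array(c["dist"]))[0].reshape(-1,2)
def crop(p,x0,y0,x1,y1,s,name):
    cv2.imwrite(f"pics/{name}.png",cv2.resize(p[y0:y1,x0:x1,::-1],None,fx=s,fy=s,interpolation=cv2.INTER_CUBIC))
E
python3 - <<'E'
from h import *
for n in ("top","scene"):
    p,d,X=cloud(n); np.savez(f"{n}.npz",p=p,d=d,X=X)
    t=X.reshape(-1,3)
    if n=="top":
        crop(p,145,225,235,305,8,"tongs"); crop(p,265,130,385,245,5,"stand"); crop(p,410,250,480,310,8,"cup")
        for (u,v) in [(185,282),(326,187),(326,182),(446,283),(440,283),(357,207),(300,214),(290,271),(368,280),(400,350)]: print((u,v),X[v,u].round(4))
    else:
        crop(p,310,90,390,180,7,"tongs_s"); crop(p,280,170,385,275,6,"stand_s"); crop(p,165,205,225,270,9,"cup_s")
    for k in ("tongs","stand","caddy","cup","stem","well_mouth","bottle","teat","cup_seat"):
        try:
            o=eyes.cut_out(n,k)
            for e in o[:3]:
                m=e["pixels"]; q=X[m]; q=q[~np.isnan(q[:,0])]
                print(n,k,round(e["conf"],2),e["rect"],m.sum(),np.median(q,0).round(4) if len(q) else None)
        except Exception as ex: print(k,ex)
E
```

```text
(185, 282) [0.4468 0.2604 0.1126]
(326, 187) [ 0.633  -0.0116  0.0544]
(326, 182) [ 0.6467 -0.0124  0.0362]
(446, 283) [ 0.4308 -0.2469  0.0779]
(440, 283) [ 0.4319 -0.232   0.0864]
(357, 207) [ 0.5832 -0.0687  0.1139]
(300, 214) [0.5716 0.0414 0.1153]
(290, 271) [0.4605 0.0663 0.0391]
(368, 280) [ 0.4368 -0.0979  0.019 ]
(400, 350) [ 0.2852 -0.1644  0.0024]
top tongs 0.84 [154.1, 278.5, 193.1, 289.4] 439 [0.4457 0.2802 0.146 ]
top stand 0.61 [272.5, 141.6, 373.9, 241.6] 6632 [ 0.6385 -0.0081  0.0101]
top caddy 0.61 [167.4, 262.2, 211.5, 298.1] 1110 [0.45   0.2682 0.0077]
top cup 0.58 [420.9, 263.9, 465.3, 303.1] 1190 [ 0.4334 -0.2391  0.0803]
top well_mouth 0.83 [276.5, 142.8, 379.6, 241.8] 6405 [ 0.6397 -0.0082  0.0101]
top bottle 0.68 [343.1, 191.8, 369.7, 222.4] 530 [ 0.5849 -0.0686  0.0916]
top bottle 0.67 [290.3, 202.7, 311.7, 228.8] 466 [0.5715 0.0412 0.1122]
top bottle 0.41 [275.1, 141.7, 370.0, 242.6] 6647 [ 0.6386 -0.0084  0.0102]
top teat 0.84 [279.0, 261.7, 299.6, 280.8] 321 [0.4606 0.0674 0.0168]
top cup_seat 0.66 [419.0, 265.6, 463.4, 303.2] 1214 [ 0.4331 -0.2395  0.0802]
scene tongs 0.78 [335.2, 96.0, 349.4, 131.0] 371 [0.4456 0.2862 0.1154]
scene stand 0.83 [284.5, 200.3, 376.4, 275.1] 4359 [ 0.6505 -0.0297  0.0089]
scene caddy 0.61 [324.3, 126.5, 355.4, 156.5] 604 [0.4556 0.2643 0.014 ]
scene cup 0.82 [176.1, 219.4, 210.5, 262.6] 1283 [ 0.4515 -0.2565  0.0765]
scene cup 0.53 [316.6, 176.9, 336.8, 209.7] 518 [0.5828 0.0285 0.0849]
scene well_mouth 0.94 [287.6, 200.7, 377.8, 273.1] 4270 [ 0.6507 -0.0299  0.0089]
scene bottle 0.85 [315.5, 174.8, 338.0, 212.4] 543 [0.582  0.0285 0.0848]
scene bottle 0.6 [289.5, 204.7, 309.6, 247.3] 765 [ 0.6022 -0.0854  0.0771]
scene teat 0.62 [326.1, 123.5, 357.9, 154.7] 597 [0.4558 0.2647 0.0147]
scene teat 0.53 [288.9, 174.6, 305.3, 192.1] 211 [0.4661 0.0596 0.0125]
scene cup_seat 0.61 [174.8, 217.6, 210.8, 263.0] 1235 [ 0.4527 -0.2565  0.0766]
```

View pics/tongs.png

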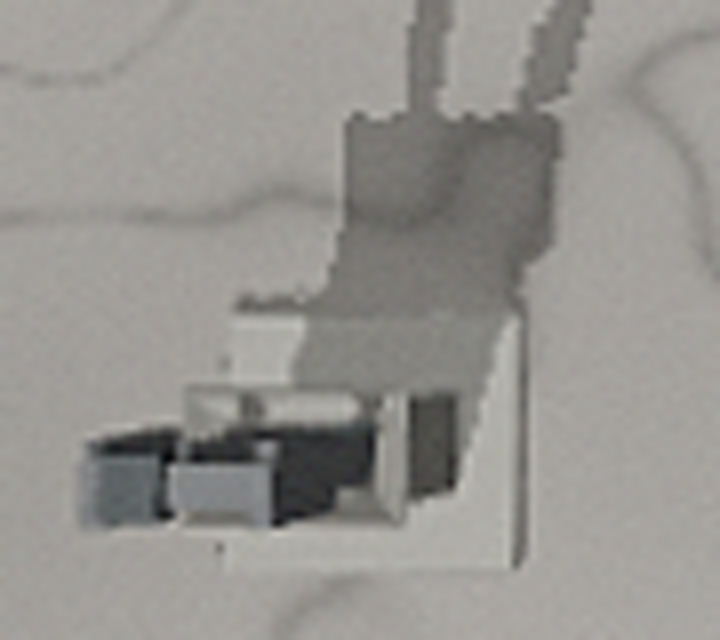

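View pics/stand.png

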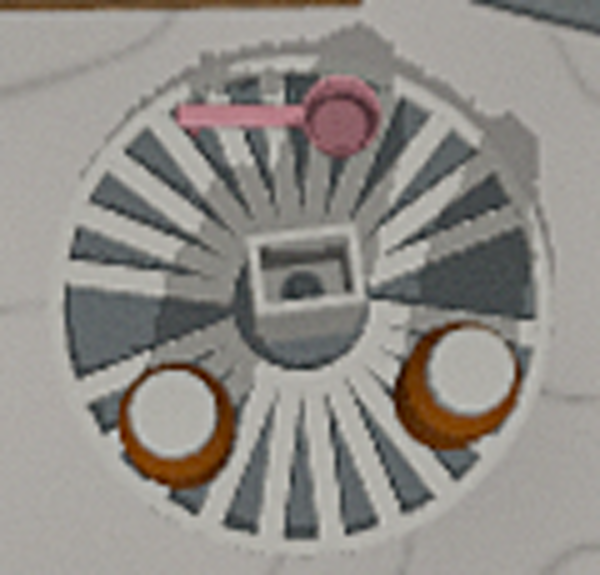

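View pics/cup.png

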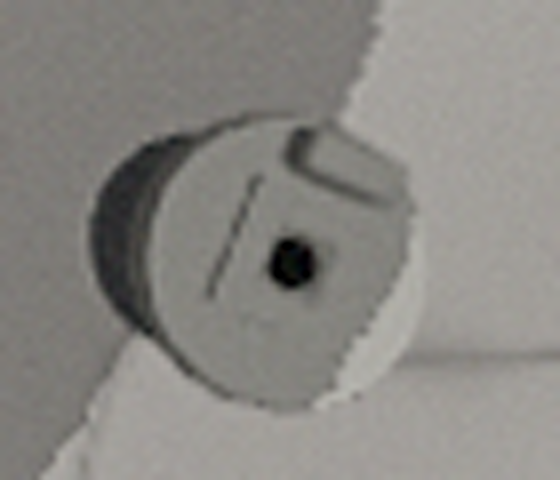

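View pics/tongs_s.png

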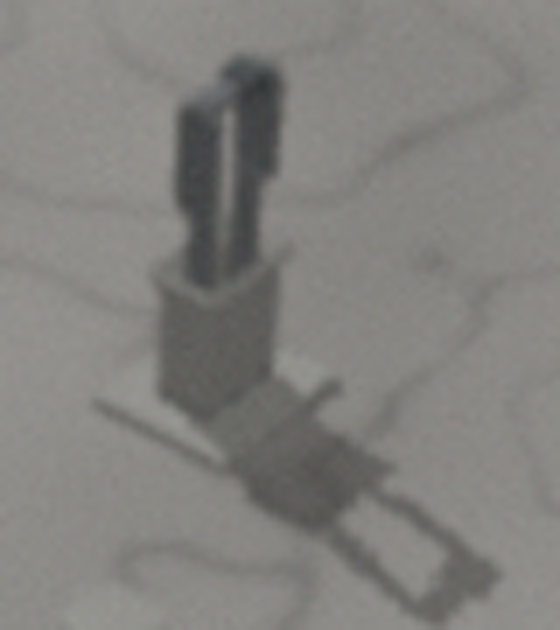

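View pics/stand_s.png

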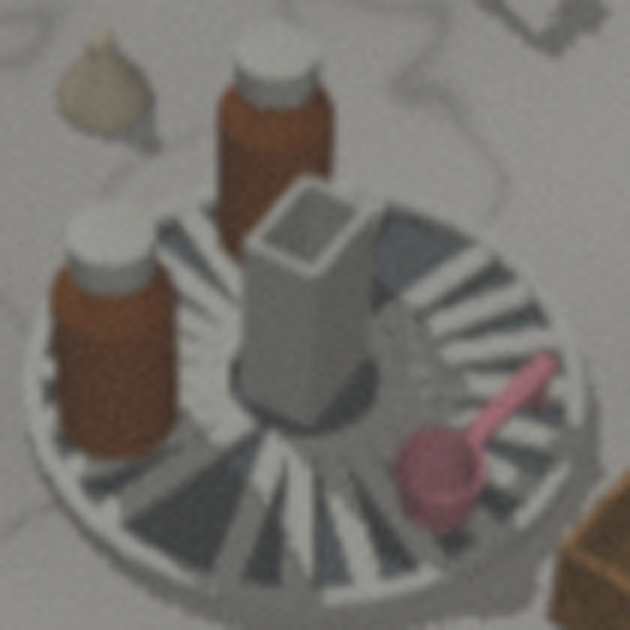

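View pics/cup_s.png

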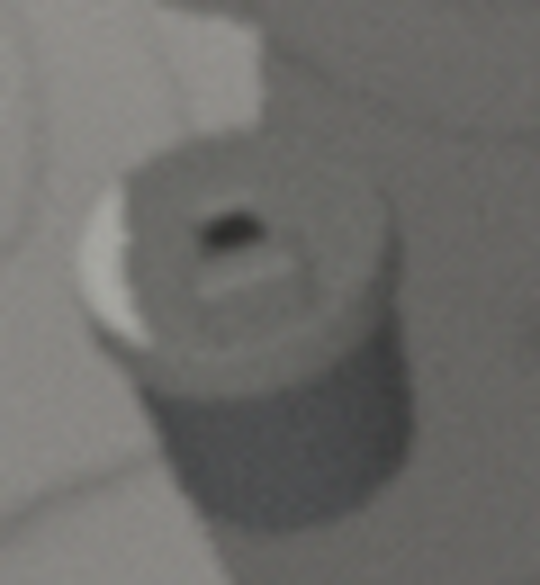

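```bash
cat > m.py <<'E'
from h import *
def box(P):
    r=cv2.minAreaRect((P[:,:2]*1000).astype(np.float32)); return [np.round(x,1) for x in (r[0],r[1],r[2])] if 0 else (np.round(r[0],1),np.round(r[1],1),round(r[2],1))
for n in ("top","scene"):
    X=np.load(f"{n}.npz")["X"]; F=X.reshape(-1,3)
    def sel(c,rad,z0,z1):
        m=(np.hypot(F[:,0]-c[0],F[:,1]-c[1])<rad)&(F[:,2]>z0)&(F[:,2]<z1); return F[m]
    flat=[F[np.hypot(F[:,0]-a,F[:,1]-b)<.03][:,2] for a,b in ((.3,.1),(.35,-.1),(.5,.15),(.5,-.15))]
    print(n,"table z",[np.nanmedian(f).round(4) for f in flat])
    for nm,c,rad,z0,z1 in (("tongs top",(.446,.27),.06,.146,.175),("tongs plate",(.446,.27),.06,.095,.175),("caddy rim",(.446,.27),.06,.064,.076),("caddy foot",(.45,.268),.08,.005,.02),("well rim",(.635,-.01),.035,.09,.105),("lid",(.433,-.24),.05,.075,.094),("lid edge",(.433,-.24),.05,.06,.094),("spout",(.433,-.24),.05,.0945,.11),("botA",(.5715,.041),.05,.108,.125),("botB",(.585,-.0686),.05,.108,.125),("teat",(.46,.067),.03,.005,.05)):
        P=sel(c,rad,z0,z1)
        if len(P)>4: print(n,nm,len(P),"mean",P.mean(0).round(4),"box",box(P), "bbox mid",((P.min(0)+P.max(0))/2).round(4))
    if n=="top":
        for k,c in (("tongs",(.446,.27)),):
            P=sel(c,.06,.135,.175)
            h,e=np.histogram(P[:,1],bins=np.arange(.24,.32,.003)); print(list(zip(e.round(3),h)))
E
python3 m.py
```

```text
top table z [np.float64(0.0008), np.float64(0.0009), np.float64(0.0008), np.float64(0.0009)]
top tongs top 220 mean [0.444  0.2816 0.1524] box (array([443.4, 281.1]), array([45.3, 19.8]), 89.4) bbox mid [0.4437 0.2811 0.1515]
top tongs plate 332 mean [0.4449 0.2781 0.1417] box (array([444.1, 281.1]), array([45.3, 20.8]), 89.7) bbox mid [0.4442 0.2811 0.126 ]
top caddy rim 264 mean [0.4452 0.278  0.07  ] box (array([443.9, 281.2]), array([56.8, 35.9]), 89.3) bbox mid [0.4439 0.2813 0.07  ]
top caddy foot 648 mean [0.4461 0.2724 0.0074] box (array([448.3, 279.2]), array([ 88.2, 145.1]), 78.8) bbox mid [0.4459 0.2711 0.0121]
top well rim 160 mean [ 0.6334 -0.0103  0.0964] box (array([633.7, -10.2]), array([32.2, 43.9]), 6.4) bbox mid [ 0.634  -0.0095  0.0951]
top lid 958 mean [ 0.4306 -0.2428  0.0812] box (array([ 432.3, -245.1]), array([71.1, 71. ]), 38.3) bbox mid [ 0.4319 -0.2452  0.0844]
top lid edge 1013 mean [ 0.4311 -0.2414  0.0805] box (array([ 432.4, -244.9]), array([71.5, 71.2]), 38.4) bbox mid [ 0.4319 -0.2448  0.0777]
top spout 72 mean [ 0.4562 -0.2561  0.0995] box (array([ 
[... 2250 characters left out ...]
 0.4342 -0.2469  0.0845]
scene lid edge 805 mean [ 0.4398 -0.2508  0.0776] box (array([ 434.3, -247.4]), array([73.9, 73.7]), 79.7) bbox mid [ 0.4345 -0.2471  0.0773]
scene spout 61 mean [ 0.4587 -0.2591  0.0974] box (array([ 458.4, -258.5]), array([25. , 13.1]), 58.8) bbox mid [ 0.4566 -0.2581  0.0976]
scene botA 125 mean [0.577  0.0402 0.1126] box (array([576.1,  40.9]), array([30.6, 33.1]), 37.5) bbox mid [0.5765 0.0403 0.1122]
scene botB 152 mean [ 0.5921 -0.0751  0.1126] box (array([591.1, -74. ]), array([30.5, 31.1]), 40.7) bbox mid [ 0.5911 -0.0744  0.1126]
scene teat 159 mean [0.4656 0.0613 0.0176] box (array([464.9,  62.1]), array([37.7, 27.5]), 38.0) bbox mid [0.4619 0.0655 0.0229]
```

```bash
python3 - <<'E'
from h import *
def ray(n,u,v,z):
    c=eyes.get_calibration(n);q=cv2.undistortPoints(np.array([[[u,v]]],float),c["camera_matrix"],np.array(c["dist"]))[0,0]
    d=c["T"][:3,:3]@[q[0],-q[1],-1];o=c["T"][:3,3];return o+d*(z-o[2])/d[2]
for n,(x0,y0,x1,y1),z in (("top",(438,275,456,292),.0848),("scene",(183,224,199,238),.083)):
    g=np.load(f"{n}.npz")["p"].mean(-1)[y0:y1,x0:x1]; w=np.clip(np.median(g)-15-g,0,None)
    v,u=np.mgrid[y0:y1,x0:x1]; U=(u*w).sum()/w.sum();V=(v*w).sum()/w.sum()
    print(n,U,V,ray(n,U,V,z), w.max(), (w>20).sum())
print(proj("top",[[.4437,.2811,.154],[.432,-.245,.084]]))
# stem head in the well
g=np.load("top.npz")["X"]
for v in range(180,192): print(v,[f"{g[v,u,2]*1000:.0f}" for u in range(314,338)])
E
```

```text
top 445.83665607242614 282.2574400462295 [ 0.43288674 -0.2443696   0.0848    ] 114.0 41
scene 190.20334412081985 230.37864077669906 [ 0.43512735 -0.24787674  0.083     ] 41.99999999999999 15
[[166.07010942 285.62348481]
 [446.03882772 282.66867716]]
180 ['62', '98', '96', '74', '75', '75', '71', '73', '69', '69', '67', '67', '63', '60', '61', '59', '58', '55', '54', '55', '81', '97', '99', '11']
181 ['49', '97', '98', '65', '62', '62', '60', '60', '57', '53', '53', '54', '53', '49', '48', '47', '47', '42', '42', '44', '76', '96', '95', '12']
182 ['38', '100', '98', '55', '49', '50', '49', '46', '48', '47', '42', '41', '36', '39', '35', '33', '33', '35', '33', '44', '70', '98', '96', '12']
183 ['25', '97', '96', '41', '39', '38', '37', '35', '36', '35', '32', '34', '36', '33', '33', '35', '34', '36', '34', '40', '68', '94', '97', '96']
184 ['6', '99', '97', '36', '34', '35', '34', '36', '37', '38', '36', '55', '53', '39', '32', '37', '34', '34', '34', '33', '63', '90', '96', '95']
185 ['8', '94', '99', '97', '36', '37', '33', '33', '39', '37', '57', '57', '55', '54', '37', '31', '35',
[... 230 characters left out ...]
 '36', '36', '37', '55', '56', '56', '54', '57', '35', '37', '31', '34', '35', '35', '48', '80', '98', '97']
188 ['6', '60', '96', '99', '33', '36', '36', '36', '39', '39', '57', '55', '54', '54', '40', '40', '37', '34', '32', '37', '47', '98', '97', '97']
189 ['5', '46', '98', '96', '35', '34', '36', '36', '38', '36', '40', '55', '56', '97', '96', '97', '97', '97', '98', '97', '98', '97', '96', '98']
190 ['7', '33', '97', '98', '33', '35', '97', '96', '97', '99', '99', '99', '99', '98', '97', '97', '96', '95', '96', '98', '95', '94', '94', '94']
191 ['7', '19', '94', '95', '96', '95', '96', '98', '98', '95', '94', '98', '96', '97', '92', '95', '91', '91', '89', '87', '85', '81', '84', '81']
```

Emit:
drive_tool:
  increments:
    - {"tx": 30, "ty": 25, "tz": 8, "jaw": 1}
    - {"tx": 30, "ty": 25, "tz": 8}
    - {"tx": 30, "ty": 25, "tz": 8}
    - {"tx": 30, "ty": 25, "tz": 8}
    - {"tx": 25, "ty": 30, "tz": 8}
    - {"tx": 20, "ty": 35}
    - {"tx": 15, "ty": 35}
    - {"tx": 15, "ty": 35}
    - {"tx": 10, "ty": 38}
    - {"tx": 7, "ty": 38}

```text
invalid input at $.increments[0]: expected keys tx, ty, tz, roll, jaw
```

```bash
python3 - <<'E'
import numpy as np
g=np.load("top.npz")["X"][183:190,321:330].reshape(-1,3)
q=g[(g[:,2]>.050)&(g[:,2]<.060)];print(q.mean(0),q.min(0),q.max(0),len(q))
E
```

```text
[ 0.63390539 -0.01006408  0.05532372] [ 0.62848724 -0.01377302  0.05294733] [ 0.63957519 -0.0053026   0.0569026 ] 22
```

Emit:
drive_tool:
  increments:
    - {"tx": 30, "ty": 25, "tz": 8, "roll": 0, "jaw": 1}
    - {"tx": 30, "ty": 25, "tz": 8, "roll": 0, "jaw": 1}
    - {"tx": 30, "ty": 25, "tz": 8, "roll": 0, "jaw": 1}
    - {"tx": 30, "ty": 25, "tz": 8, "roll": 0, "jaw": 1}
    - {"tx": 25, "ty": 30, "tz": 8, "roll": 0, "jaw": 1}
    - {"tx": 20, "ty": 35, "tz": 0, "roll": 0, "jaw": 1}
    - {"tx": 15, "ty": 35, "tz": 0, "roll": 0, "jaw": 1}
    - {"tx": 15, "ty": 35, "tz": 0, "roll": 0, "jaw": 1}
    - {"tx": 10, "ty": 38, "tz": 0, "roll": 0, "jaw": 1}
    - {"tx": 7, "ty": 38, "tz": 0, "roll": 0, "jaw": 1}

```text
time_s: 1.93
tool_pos: [0.4451, -0.2672, 0.2627]
tool_rot: [-90.0, 0.0, -158.1]
wrist_force: [0.2, -0.3, 0.1]
width: 1.0
```

Emit:
drive_tool:
  increments:
    - {"tx": 5, "ty": 38, "tz": 0, "roll": -0.0382, "jaw": 1}
    - {"tx": 5, "ty": 38, "tz": 0, "roll": -0.0382, "jaw": 1}
    - {"tx": 0, "ty": 38, "tz": 0, "roll": -0.0382, "jaw": 1}
    - {"tx": 0, "ty": 38, "tz": 0, "roll": -0.0382, "jaw": 1}
    - {"tx": 0, "ty": 38, "tz": 0, "roll": -0.0382, "jaw": 1}
    - {"tx": 0, "ty": 38, "tz": 0, "roll": -0.0382, "jaw": 1}
    - {"tx": 0, "ty": 38, "tz": 0, "roll": -0.0382, "jaw": 1}
    - {"tx": 0, "ty": 38, "tz": 0, "roll": -0.0382, "jaw": 1}
    - {"tx": 0, "ty": 38, "tz": 0, "roll": -0.0382, "jaw": 1}
    - {"tx": 0, "ty": 38, "tz": 0, "roll": -0.0382, "jaw": 1}

```text
time_s: 2.77
tool_pos: [0.454, 0.1125, 0.2631]
tool_rot: [-90.0, 0.1, 179.8]
wrist_force: [1.1, -0.8, -0.2]
width: 0.998
```

Emit:
drive_tool:
  increments:
    - {"tx": -5, "ty": 38, "tz": 0, "roll": 0, "jaw": 1}
    - {"tx": -5, "ty": 38, "tz": 0, "roll": 0, "jaw": 1}
    - {"tx": 0, "ty": 35, "tz": 0, "roll": 0, "jaw": 1}
    - {"tx": 0, "ty": 30, "tz": -5, "roll": 0, "jaw": 1}
    - {"tx": 0, "ty": 16, "tz": -10, "roll": 0, "jaw": 1}
    - {"tx": 0, "ty": 10, "tz": -10, "roll": 0, "jaw": 1}
    - {"tx": 0, "ty": 0, "tz": -10, "roll": 0, "jaw": 1}
    - {"tx": 0, "ty": 0, "tz": -10, "roll": 0, "jaw": 1}
    - {"tx": 0, "ty": 0, "tz": 0, "roll": 0, "jaw": 1}
    - {"tx": 0, "ty": 0, "tz": 0, "roll": 0, "jaw": 1}

```text
time_s: 3.6
tool_pos: [0.4444, 0.2763, 0.2172]
tool_rot: [-89.9, -0.0, 179.8]
wrist_force: [-0.5, -0.7, -0.5]
width: 1.0
```

```bash
python3 - <<'E'
from h import *
p,d,X=cloud("scene"); crop(p,280,40,420,180,5,"g1"); np.savez("s1.npz",p=p,X=X)
t,_,Xt=cloud("top"); crop(t,100,220,250,340,5,"g1t"); np.savez("t1.npz",p=t,X=Xt)
F=X.reshape(-1,3)
m=(abs(F[:,0]-.444)<.06)&(abs(F[:,1]-.278)<.1)&(F[:,2]>.205)&(F[:,2]<.26);P=F[m]
print(len(P),P.min(0),P.max(0))
for lo in np.arange(.2,.27,.01):
    Q=F[(abs(F[:,0]-.444)<.06)&(abs(F[:,1]-.278)<.1)&(F[:,2]>lo)&(F[:,2]<lo+.01)]
    if len(Q): print(lo.round(3),len(Q),Q.min(0).round(4),Q.max(0).round(4))
print(proj("scene",[[.4444,.2763,.2172],[.4444,.2763+.044,.2172],[.4444,.2763-.044,.2172]]))
E
```

```text
263 [0.43058116 0.21928622 0.2163678 ] [0.45719354 0.33035544 0.25966841]
0.21 9 [0.4323 0.2252 0.2164] [0.4551 0.3242 0.2197]
0.22 70 [0.4314 0.2197 0.2202] [0.4572 0.3289 0.2298]
0.23 63 [0.4306 0.2207 0.23  ] [0.4565 0.3304 0.2398]
0.24 58 [0.4319 0.2193 0.2403] [0.4557 0.3253 0.2499]
0.25 63 [0.4325 0.2201 0.2501] [0.4566 0.3299 0.2597]
0.26 72 [0.4329 0.2173 0.2602] [0.4574 0.3334 0.2699]
0.27 75 [0.432  0.216  0.2701] [0.4572 0.332  0.2798]
[[342.88115371  79.98324042]
 [352.84581311  73.43781288]
 [332.48229871  86.80780181]]
```

View pics/g1.png

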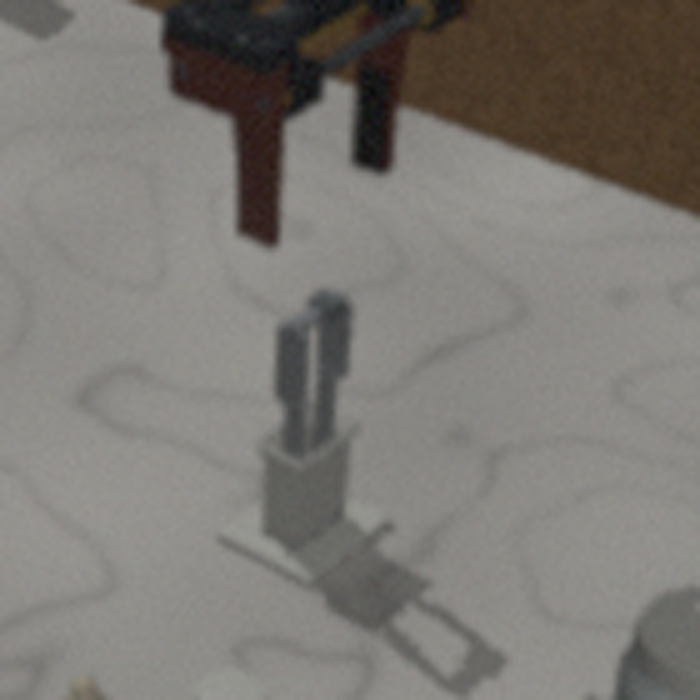

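View pics/g1t.png

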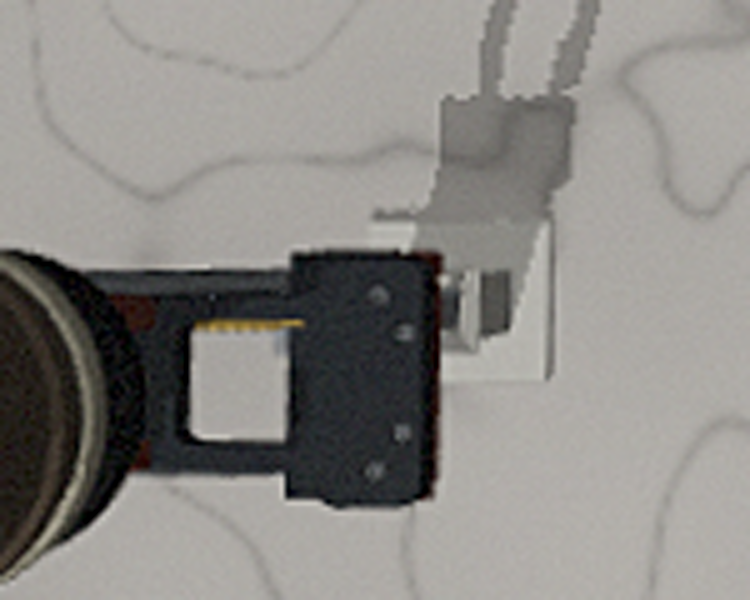

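The scene view shows the gripper above the tongs: the near finger tip is at about (332,87) and the tongs' top at about (343,100). The finger positions show the scene camera reads about 1.7 mm low in y. I take the tongs to be at (444.4, 281).

Emit:
drive_tool:
  increments:
    - {"tx": 0, "ty": 4.5, "tz": -10, "roll": 0.003, "jaw": 1}
    - {"tx": 0, "ty": 0, "tz": -15, "roll": 0, "jaw": 1}
    - {"tx": 0, "ty": 0, "tz": -15, "roll": 0, "jaw": 1}
    - {"tx": 0, "ty": 0, "tz": -15, "roll": 0, "jaw": 1}
    - {"tx": 0, "ty": 0, "tz": -15, "roll": 0, "jaw": 1}
    - {"tx": 0, "ty": 0, "tz": -15, "roll": 0, "jaw": 1}
    - {"tx": 0, "ty": 0, "tz": -15, "roll": 0, "jaw": 1}
    - {"tx": 0, "ty": 0, "tz": -11, "roll": 0, "jaw": 0.8}
    - {"tx": 0, "ty": 0, "tz": 0, "roll": 0, "jaw": 0.6}
    - {"tx": 0, "ty": 0, "tz": 0, "roll": 0, "jaw": 0.55}

```text
time_s: 4.53
tool_pos: [0.4441, 0.2823, 0.1064]
tool_rot: [-90.0, -0.0, -179.9]
wrist_force: [-0.1, -0.7, -0.2]
width: 0.812
```

Emit:
drive_tool:
  increments:
    - {"tx": 0, "ty": 0, "tz": 0, "roll": 0, "jaw": 0.52}
    - {"tx": 0, "ty": 0, "tz": 0, "roll": 0, "jaw": 0.5}
    - {"tx": 0, "ty": 0, "tz": 0, "roll": 0, "jaw": 0.48}
    - {"tx": 0, "ty": 0, "tz": 0, "roll": 0, "jaw": 0.46}
    - {"tx": 0, "ty": 0, "tz": 0, "roll": 0, "jaw": 0.44}
    - {"tx": 0, "ty": 0, "tz": 0, "roll": 0, "jaw": 0.42}
    - {"tx": 0, "ty": 0, "tz": 0, "roll": 0, "jaw": 0.42}
    - {"tx": 0, "ty": 0, "tz": 0, "roll": 0, "jaw": 0.42}
    - {"tx": 0, "ty": 0, "tz": 0, "roll": 0, "jaw": 0.42}
    - {"tx": 0, "ty": 0, "tz": 0, "roll": 0, "jaw": 0.42}

```text
time_s: 5.37
tool_pos: [0.4447, 0.2827, 0.1072]
tool_rot: [-90.0, 0.1, -179.9]
wrist_force: [-0.1, 0.1, 6.4]
width: 0.426
```

```bash
python3 - <<'E'
from h import *
s=telemetry.get_state();print(s["tool_pos"],s["wrist_force"],s["torque"],s["width"]*88)
p,d,X=cloud("scene"); crop(p,280,40,420,180,5,"g2")
for i in range(3):
    s=telemetry.get_state();print(s["time_s"],s["tool_pos"],s["wrist_force"],s["width"]*88)
    eyes.grab_frame("scene")
E
```

```text
[0.44465333 0.28271035 0.10717293] [-0.08028654  0.08380464  6.37392877] [0.19130706 0.01655682 0.01842175] 37.44957815516712
5.4167 [0.44467999 0.28274143 0.10718613] [-0.02769005 -0.13170399  6.11132329] 37.152992878884774
5.4667 [0.44467995 0.2827296  0.10718262] [ 0.18345814 -0.59727581  5.91393354] 36.865908380788504
5.5167 [0.44465715 0.28273764 0.10718094] [0.51725565 1.83810302 5.71376118] 37.122381353744686
```

View pics/g2.png

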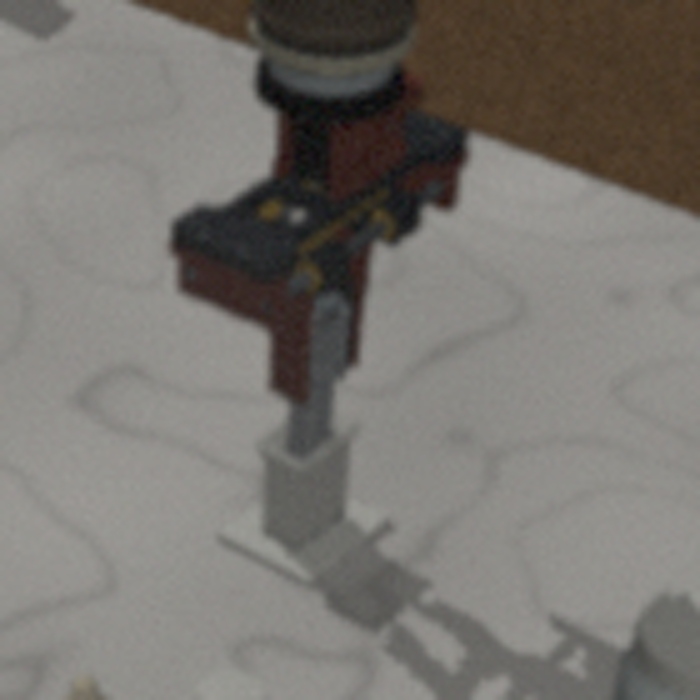

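Emit:
drive_tool:
  increments:
    - {"tx": 0, "ty": 0, "tz": 0, "roll": 0, "jaw": 0.41}
    - {"tx": 0, "ty": 0, "tz": 6, "roll": 0, "jaw": 0.41}
    - {"tx": 0, "ty": 0, "tz": 12, "roll": 0, "jaw": 0.41}
    - {"tx": 0, "ty": 0, "tz": 15, "roll": 0, "jaw": 0.41}
    - {"tx": 0, "ty": 0, "tz": 18, "roll": 0, "jaw": 0.41}
    - {"tx": 0, "ty": 0, "tz": 18, "roll": 0, "jaw": 0.41}
    - {"tx": 0, "ty": 0, "tz": 18, "roll": 0, "jaw": 0.41}
    - {"tx": 0, "ty": 0, "tz": 18, "roll": 0, "jaw": 0.41}
    - {"tx": 0, "ty": 0, "tz": 15, "roll": 0, "jaw": 0.41}
    - {"tx": 0, "ty": 0, "tz": 5, "roll": 0, "jaw": 0.41}

```text
time_s: 6.4
tool_pos: [0.4448, 0.2828, 0.2345]
tool_rot: [-90.1, 0.2, -179.9]
wrist_force: [0.7, 1.1, -1.5]
width: 0.412
```

```bash
python3 - <<'E'
from h import *
p,d,X=cloud("scene"); crop(p,280,20,420,160,5,"g3")
s=telemetry.get_state();print(s["time_s"],s["tool_pos"],s["wrist_force"],s["width"]*88)
tp=s["tool_pos"]; F=X.reshape(-1,3)
for lo in np.arange(tp[2]-.105,tp[2]+.01,.01):
    Q=F[(abs(F[:,0]-tp[0])<.06)&(abs(F[:,1]-tp[1])<.1)&(F[:,2]>lo)&(F[:,2]<lo+.01)]
    if len(Q): print(lo.round(3),len(Q),Q.min(0).round(4),Q.max(0).round(4))
E
```

```text
6.45 [0.44486789 0.28278447 0.23425151] [ 0.83177056  0.35828013 -0.18202577] 36.20765578633985
0.129 10 [0.4389 0.2696 0.135 ] [0.451  0.2935 0.1392]
0.139 26 [0.4388 0.268  0.1394] [0.4516 0.2941 0.1491]
0.149 27 [0.4376 0.2663 0.1496] [0.4511 0.2955 0.1592]
0.159 25 [0.4389 0.2658 0.1596] [0.4514 0.292  0.1691]
0.169 31 [0.4363 0.2678 0.1693] [0.4521 0.2956 0.1792]
0.179 33 [0.4373 0.2659 0.1797] [0.4493 0.2953 0.1892]
0.189 32 [0.4373 0.2682 0.1899] [0.4489 0.2973 0.1973]
0.199 36 [0.4357 0.2654 0.1993] [0.4505 0.2966 0.2091]
0.209 32 [0.4368 0.2674 0.2094] [0.4504 0.2942 0.2192]
0.219 24 [0.4348 0.2653 0.2193] [0.4493 0.2965 0.229 ]
0.229 47 [0.432  0.2547 0.2293] [0.4562 0.3095 0.239 ]
0.239 75 [0.4331 0.2527 0.2393] [0.457  0.3091 0.2491]
```

View pics/g3.png

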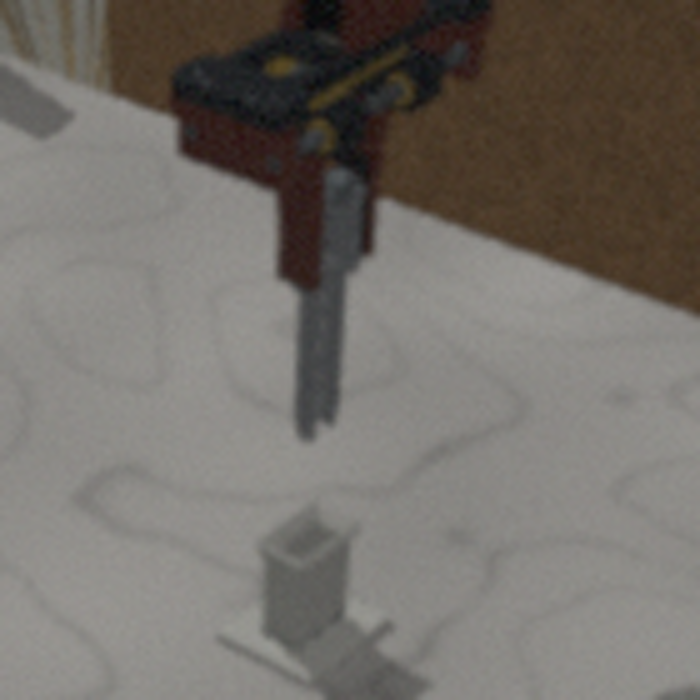

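Emit:
drive_tool:
  increments:
    - {"tx": 10, "ty": -15, "tz": 0, "roll": 0.0117, "jaw": 0.41}
    - {"tx": 20, "ty": -30, "tz": 0, "roll": 0.0117, "jaw": 0.41}
    - {"tx": 22, "ty": -34, "tz": 0, "roll": 0.0117, "jaw": 0.41}
    - {"tx": 22, "ty": -36, "tz": 0, "roll": 0.0117, "jaw": 0.41}
    - {"tx": 22, "ty": -36, "tz": 0, "roll": 0.0117, "jaw": 0.41}
    - {"tx": 22, "ty": -36, "tz": 0, "roll": 0.0117, "jaw": 0.41}
    - {"tx": 22, "ty": -36, "tz": 0, "roll": 0.0117, "jaw": 0.41}
    - {"tx": 22, "ty": -34, "tz": 0, "roll": 0.0117, "jaw": 0.41}
    - {"tx": 18, "ty": -25, "tz": 0, "roll": 0.0117, "jaw": 0.41}
    - {"tx": 9, "ty": -10, "tz": 0, "roll": 0.0117, "jaw": 0.41}

```text
time_s: 7.28
tool_pos: [0.6333, -0.0144, 0.2299]
tool_rot: [-89.9, -0.1, -173.5]
wrist_force: [0.1, 0.2, -1.9]
width: 0.411
```

Emit:
drive_tool:
  increments:
    - {"tx": 0, "ty": 0, "tz": -8, "roll": 0, "jaw": 0.41}
    - {"tx": 0, "ty": 0, "tz": -8, "roll": 0, "jaw": 0.41}
    - {"tx": 0, "ty": 0, "tz": -4, "roll": 0, "jaw": 0.41}
    - {"tx": 0, "ty": 0, "tz": 0, "roll": 0, "jaw": 0.42}
    - {"tx": 0, "ty": 0, "tz": 0, "roll": 0, "jaw": 0.43}
    - {"tx": 0, "ty": 0, "tz": 0, "roll": 0, "jaw": 0.435}
    - {"tx": 0, "ty": 0, "tz": 0, "roll": 0, "jaw": 0.435}
    - {"tx": 0, "ty": 0, "tz": 0, "roll": 0, "jaw": 0.435}
    - {"tx": 0, "ty": 0, "tz": 0, "roll": 0, "jaw": 0.435}
    - {"tx": 0, "ty": 0, "tz": 0, "roll": 0, "jaw": 0.435}

```text
time_s: 8.12
tool_pos: [0.6322, -0.0079, 0.2119]
tool_rot: [-90.0, 0.0, -173.2]
wrist_force: [0.0, 0.1, -0.9]
width: 0.437
```

```bash
cat > tip.py <<'E'
from h import *
import sys
nm,x0,y0,x1,y1,sc=sys.argv[1],*map(int,sys.argv[2:7])
p,d,X=cloud("scene"); crop(p,x0,y0,x1,y1,sc,nm)
s=telemetry.get_state();print(s["time_s"],s["tool_pos"],s["tool_rot"],s["wrist_force"],s["width"]*88)
tp=s["tool_pos"]; F=X.reshape(-1,3)
a=np.deg2rad(s["tool_rot"][2]+180); c_,s_=np.cos(a),np.sin(a)
G=F-tp; L=np.stack([G[:,0]*c_+G[:,1]*s_,-G[:,0]*s_+G[:,1]*c_,G[:,2]],1)
for lo in np.arange(-.105,.03,.01):
    m=(abs(L[:,0])<.03)&(abs(L[:,1])<.06)&(L[:,2]>lo)&(L[:,2]<lo+.01)&(F[:,2]>.099); Q=L[m]
    if len(Q): print(round(lo,3),len(Q),"lo",(Q.min(0)[:2]*1000).round(1),"hi",(Q.max(0)[:2]*1000).round(1),"mid",((Q.max(0)+Q.min(0))[:2]*500).round(1))
E
python3 tip.py g4 270 90 400 220 5
```

```text
8.1667 [ 0.63226373 -0.00794823  0.21185379] [-8.99930588e+01  1.96221007e-02 -1.73193575e+02] [-0.916068   -0.2033761  -1.80915442] 37.89733950353131
-0.105 8 lo [ -4.4 -14.7] hi [4.1 9.6] mid [-0.2 -2.6]
-0.095 36 lo [ -5.9 -14.7] hi [ 6.5 11. ] mid [ 0.3 -1.9]
-0.085 34 lo [ -6.4 -15.5] hi [ 5.9 10.9] mid [-0.3 -2.3]
-0.075 38 lo [ -7.2 -16.5] hi [ 5.1 13.1] mid [-1.  -1.7]
-0.065 41 lo [ -7.1 -15.4] hi [ 5.6 13.7] mid [-0.8 -0.8]
-0.055 40 lo [ -7.3 -16.2] hi [ 5.1 12.7] mid [-1.1 -1.7]
-0.045 41 lo [ -7.8 -16. ] hi [ 5.7 12.9] mid [-1.  -1.5]
-0.035 36 lo [ -7.7 -15.9] hi [ 5.5 12.4] mid [-1.1 -1.8]
-0.025 38 lo [ -5.8 -15.4] hi [ 5.2 11.5] mid [-0.3 -1.9]
-0.015 18 lo [ -4.4 -15.7] hi [ 6.1 13.9] mid [ 0.9 -0.9]
-0.005 58 lo [-11.  -29.7] hi [11.9 24.9] mid [ 0.5 -2.4]
0.005 91 lo [-11.4 -30.2] hi [12.3 24.6] mid [ 0.5 -2.8]
0.015 85 lo [-11.7 -30.1] hi [12.2 26.2] mid [ 0.3 -2. ]
0.025 63 lo [ -8.1 -31.3] hi [12.1 28.8] mid [ 2.  -1.3]
```

View pics/g4.png

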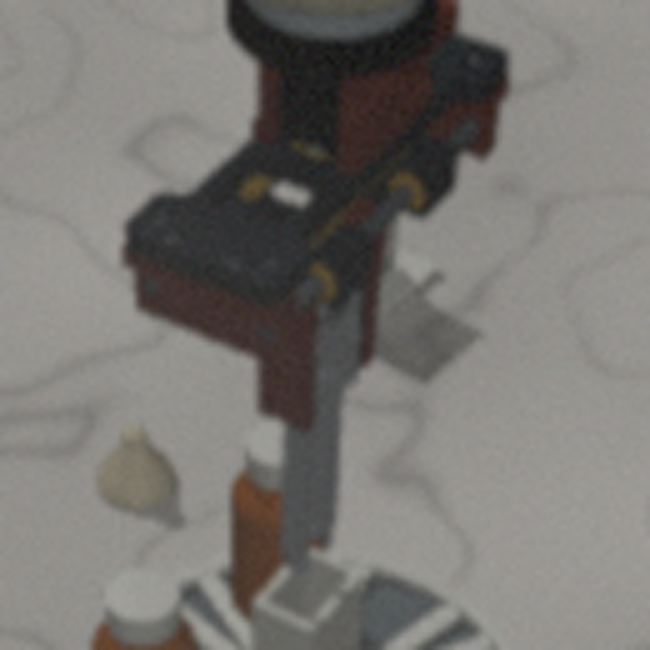

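Emit:
drive_tool:
  increments:
    - {"tx": 1.2, "ty": -1.3, "tz": 0, "roll": 0, "jaw": 0.435}
    - {"tx": 0, "ty": 0, "tz": -5, "roll": 0, "jaw": 0.435}
    - {"tx": 0, "ty": 0, "tz": -6, "roll": 0, "jaw": 0.435}
    - {"tx": 0, "ty": 0, "tz": -6, "roll": 0, "jaw": 0.435}
    - {"tx": 0, "ty": 0, "tz": -6, "roll": 0, "jaw": 0.435}
    - {"tx": 0, "ty": 0, "tz": -6, "roll": 0, "jaw": 0.435}
    - {"tx": 0, "ty": 0, "tz": -6, "roll": 0, "jaw": 0.435}
    - {"tx": 0, "ty": 0, "tz": -6, "roll": 0, "jaw": 0.435}
    - {"tx": 0, "ty": 0, "tz": -6, "roll": 0, "jaw": 0.435}
    - {"tx": 0, "ty": 0, "tz": -3, "roll": 0, "jaw": 0.435}

```text
time_s: 9.0
tool_pos: [0.633, -0.0093, 0.1605]
tool_rot: [-90.0, -0.1, -173.2]
wrist_force: [-0.3, 0.2, -1.5]
width: 0.436
```

```bash
python3 tip.py g5 270 120 400 250 5
```

```text
9.05 [ 0.63283036 -0.00929281  0.16024807] [-9.00103598e+01 -9.20094797e-02 -1.73189358e+02] [-0.86670892 -0.24795299 -2.05340545] 38.771771253498656
-0.065 22 lo [ -5.4 -15.6] hi [ 5.3 11.9] mid [-0.1 -1.9]
-0.055 30 lo [ -6.7 -15.4] hi [ 6.  11.7] mid [-0.3 -1.9]
-0.045 33 lo [ -6.5 -16.5] hi [ 5.6 11.9] mid [-0.4 -2.3]
-0.035 35 lo [ -5.7 -15.3] hi [ 6.1 10.8] mid [ 0.2 -2.3]
-0.025 33 lo [ -6.1 -15.7] hi [ 5.3 10.2] mid [-0.4 -2.7]
-0.015 16 lo [ -5.1 -15.8] hi [ 8.9 14.7] mid [ 1.9 -0.5]
-0.005 55 lo [ -9.9 -29.3] hi [11.5 28.9] mid [ 0.8 -0.2]
0.005 80 lo [-11.2 -30.5] hi [12.6 28.2] mid [ 0.7 -1.1]
0.015 70 lo [-10.4 -31. ] hi [12.2 26.2] mid [ 0.9 -2.4]
0.025 36 lo [  4.7 -31. ] hi [12.2 25.4] mid [ 8.4 -2.8]
```

View pics/g5.png

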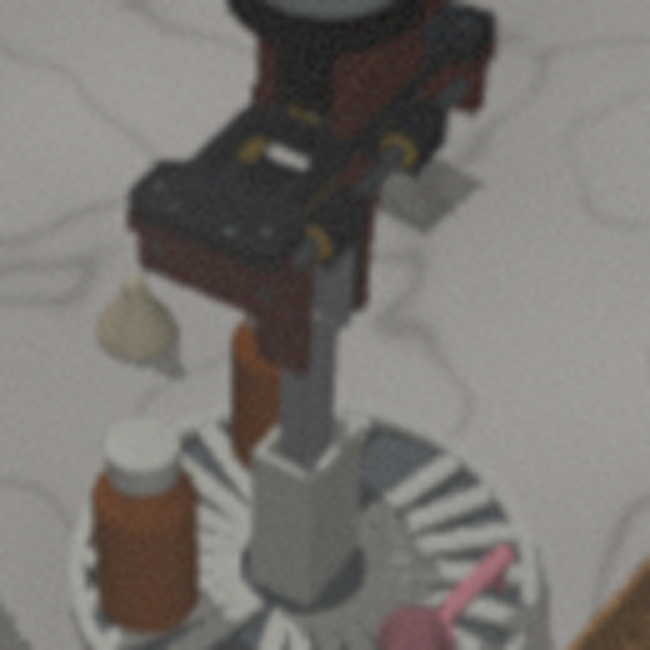

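Emit:
drive_tool:
  increments:
    - {"tx": 0.5, "ty": 0, "tz": -1, "roll": 0, "jaw": 0.445}
    - {"tx": 0, "ty": 0, "tz": -1, "roll": 0, "jaw": 0.445}
    - {"tx": 0, "ty": 0, "tz": -2, "roll": 0, "jaw": 0.445}
    - {"tx": 0, "ty": 0, "tz": -2, "roll": 0, "jaw": 0.445}
    - {"tx": 0, "ty": 0, "tz": -2, "roll": 0, "jaw": 0.445}
    - {"tx": 0, "ty": 0, "tz": -2, "roll": 0, "jaw": 0.445}
    - {"tx": 0, "ty": 0, "tz": -2, "roll": 0, "jaw": 0.445}
    - {"tx": 0, "ty": 0, "tz": -1, "roll": 0, "jaw": 0.445}
    - {"tx": 0, "ty": 0, "tz": 0, "roll": 0, "jaw": 0.445}
    - {"tx": 0, "ty": 0, "tz": 0, "roll": 0, "jaw": 0.445}

```text
time_s: 9.88
tool_pos: [0.6339, -0.0093, 0.1486]
tool_rot: [-90.0, -0.0, -173.2]
wrist_force: [0.0, 0.5, -1.0]
width: 0.448
```

Emit:
drive_tool:
  increments:
    - {"tx": 0, "ty": 0, "tz": -1, "roll": 0, "jaw": 0.445}
    - {"tx": 0, "ty": 0, "tz": -1, "roll": 0, "jaw": 0.445}
    - {"tx": 0, "ty": 0, "tz": -1, "roll": 0, "jaw": 0.445}
    - {"tx": 0, "ty": 0, "tz": -1, "roll": 0, "jaw": 0.445}
    - {"tx": 0, "ty": 0, "tz": -1, "roll": 0, "jaw": 0.445}
    - {"tx": 0, "ty": 0, "tz": -1, "roll": 0, "jaw": 0.445}
    - {"tx": 0, "ty": 0, "tz": -1, "roll": 0, "jaw": 0.445}
    - {"tx": 0, "ty": 0, "tz": -1, "roll": 0, "jaw": 0.445}
    - {"tx": 0, "ty": 0, "tz": 0, "roll": 0, "jaw": 0.445}
    - {"tx": 0, "ty": 0, "tz": 0, "roll": 0, "jaw": 0.445}

```text
time_s: 10.72
tool_pos: [0.6338, -0.0093, 0.1406]
tool_rot: [-90.0, -0.0, -173.2]
wrist_force: [0.1, -0.1, -2.4]
width: 0.443
```

Emit:
drive_tool:
  increments:
    - {"tx": 0, "ty": 0, "tz": -1, "roll": 0, "jaw": 0.445}
    - {"tx": 0, "ty": 0, "tz": -1, "roll": 0, "jaw": 0.445}
    - {"tx": 0, "ty": 0, "tz": -1, "roll": 0, "jaw": 0.445}
    - {"tx": 0, "ty": 0, "tz": -1, "roll": 0, "jaw": 0.445}
    - {"tx": 0, "ty": 0, "tz": -0.5, "roll": 0, "jaw": 0.445}
    - {"tx": 0, "ty": 0, "tz": 0, "roll": 0, "jaw": 0.445}
    - {"tx": 0, "ty": 0, "tz": 0, "roll": 0, "jaw": 0.445}
    - {"tx": 0, "ty": 0, "tz": 0, "roll": 0, "jaw": 0.445}
    - {"tx": 0, "ty": 0, "tz": 0, "roll": 0, "jaw": 0.445}
    - {"tx": 0, "ty": 0, "tz": 0, "roll": 0, "jaw": 0.445}

```text
time_s: 11.55
tool_pos: [0.634, -0.0092, 0.1362]
tool_rot: [-90.0, 0.0, -173.2]
wrist_force: [-0.1, -0.9, -1.7]
width: 0.442
```

Emit:
drive_tool:
  increments:
    - {"tx": 0, "ty": 0, "tz": -0.5, "roll": 0, "jaw": 0.445}
    - {"tx": 0, "ty": 0, "tz": -0.5, "roll": 0, "jaw": 0.445}
    - {"tx": 0, "ty": 0, "tz": -0.5, "roll": 0, "jaw": 0.445}
    - {"tx": 0, "ty": 0, "tz": 0, "roll": 0, "jaw": 0.445}
    - {"tx": 0, "ty": 0, "tz": 0, "roll": 0, "jaw": 0.445}
    - {"tx": 0, "ty": 0, "tz": 0, "roll": 0, "jaw": 0.445}
    - {"tx": 0, "ty": 0, "tz": 0, "roll": 0, "jaw": 0.445}
    - {"tx": 0, "ty": 0, "tz": 0, "roll": 0, "jaw": 0.445}
    - {"tx": 0, "ty": 0, "tz": 0, "roll": 0, "jaw": 0.445}
    - {"tx": 0, "ty": 0, "tz": 0, "roll": 0, "jaw": 0.445}

```text
time_s: 12.38
tool_pos: [0.6339, -0.0093, 0.1347]
tool_rot: [-90.0, 0.0, -173.2]
wrist_force: [-0.0, -0.1, -0.8]
width: 0.446
```

Emit:
drive_tool:
  increments:
    - {"tx": 0, "ty": 0, "tz": 0, "roll": 0, "jaw": 0.43}
    - {"tx": 0, "ty": 0, "tz": 0, "roll": 0, "jaw": 0.42}
    - {"tx": 0, "ty": 0, "tz": 0, "roll": 0, "jaw": 0.41}
    - {"tx": 0, "ty": 0, "tz": 0, "roll": 0, "jaw": 0.4}
    - {"tx": 0, "ty": 0, "tz": 0, "roll": 0, "jaw": 0.39}
    - {"tx": 0, "ty": 0, "tz": 0, "roll": 0, "jaw": 0.38}
    - {"tx": 0, "ty": 0, "tz": 0, "roll": 0, "jaw": 0.37}
    - {"tx": 0, "ty": 0, "tz": 0, "roll": 0, "jaw": 0.36}
    - {"tx": 0, "ty": 0, "tz": 0, "roll": 0, "jaw": 0.35}
    - {"tx": 0, "ty": 0, "tz": 0, "roll": 0, "jaw": 0.34}

```text
time_s: 13.22
tool_pos: [0.6339, -0.0092, 0.1347]
tool_rot: [-90.0, -0.0, -173.2]
wrist_force: [0.3, 0.5, -0.9]
width: 0.342
```

Emit:
drive_tool:
  increments:
    - {"tx": 0, "ty": 0, "tz": 0, "roll": 0, "jaw": 0.335}
    - {"tx": 0, "ty": 0, "tz": 0, "roll": 0, "jaw": 0.33}
    - {"tx": 0, "ty": 0, "tz": 0, "roll": 0, "jaw": 0.325}
    - {"tx": 0, "ty": 0, "tz": 0, "roll": 0, "jaw": 0.32}
    - {"tx": 0, "ty": 0, "tz": 0, "roll": 0, "jaw": 0.32}
    - {"tx": 0, "ty": 0, "tz": 0, "roll": 0, "jaw": 0.32}
    - {"tx": 0, "ty": 0, "tz": 0, "roll": 0, "jaw": 0.32}
    - {"tx": 0, "ty": 0, "tz": 0, "roll": 0, "jaw": 0.32}
    - {"tx": 0, "ty": 0, "tz": 0, "roll": 0, "jaw": 0.32}
    - {"tx": 0, "ty": 0, "tz": 0, "roll": 0, "jaw": 0.32}

```text
time_s: 14.05
tool_pos: [0.6339, -0.0093, 0.1347]
tool_rot: [-90.0, -0.0, -173.2]
wrist_force: [0.0, 0.1, -1.2]
width: 0.323
```

```bash
python3 - <<'E'
from h import *
for i in range(3):
    s=telemetry.get_state();print(s["time_s"],s["tool_pos"],s["wrist_force"],s["torque"],s["width"]*88); eyes.grab_frame("scene")
E
```

```text
14.05 [ 0.63388323 -0.00928263  0.13465784] [ 0.01867387  0.09876353 -1.22176494] [-0.04808491  0.06543946 -0.01722051] 28.41496608638272
14.1 [ 0.63389548 -0.00924905  0.13464925] [-0.57505699  0.2351862  -0.95756218] [-0.02791797 -0.01469027 -0.02544189] 28.31715990191173
14.15 [ 0.63385604 -0.0092498   0.13465012] [-0.49525979 -0.00625277 -0.55596743] [ 0.02782864 -0.01683813  0.00798567] 28.28403770644066
```

Emit:
drive_tool:
  increments:
    - {"tx": 0, "ty": 0, "tz": 0, "roll": 0, "jaw": 0.315}
    - {"tx": 0, "ty": 0, "tz": 0, "roll": 0, "jaw": 0.312}
    - {"tx": 0, "ty": 0, "tz": 0, "roll": 0, "jaw": 0.309}
    - {"tx": 0, "ty": 0, "tz": 0, "roll": 0, "jaw": 0.306}
    - {"tx": 0, "ty": 0, "tz": 0, "roll": 0, "jaw": 0.303}
    - {"tx": 0, "ty": 0, "tz": 0, "roll": 0, "jaw": 0.3}
    - {"tx": 0, "ty": 0, "tz": 0, "roll": 0, "jaw": 0.3}
    - {"tx": 0, "ty": 0, "tz": 0, "roll": 0, "jaw": 0.3}
    - {"tx": 0, "ty": 0, "tz": 0, "roll": 0, "jaw": 0.3}
    - {"tx": 0, "ty": 0, "tz": 0, "roll": 0, "jaw": 0.3}

```text
time_s: 15.03
tool_pos: [0.6339, -0.0093, 0.1347]
tool_rot: [-90.0, 0.0, -173.2]
wrist_force: [-0.1, -1.1, -0.9]
width: 0.304
```

```bash
python3 - <<'E'
from h import *
for i in range(3):
    s=telemetry.get_state();print(s["time_s"],s["tool_pos"],s["wrist_force"],s["torque"],s["width"]*88); eyes.grab_frame("scene")
E
```

```text
15.0333 [ 0.63390238 -0.00926702  0.13465891] [-0.12209779 -1.08171606 -0.87066201] [-0.05922308  0.01232658 -0.01480187] 26.711881524994013
15.0833 [ 0.63392515 -0.0093014   0.13469104] [ 0.36868551 -0.84404318 -1.63767019] [-0.04495522  0.0066173  -0.02940613] 26.991585501807954
15.1333 [ 0.63390118 -0.00930504  0.13467253] [-0.60682576 -0.16789903 -0.78879204] [-0.05709863  0.04675757 -0.02364921] 27.101391054320143
```

Emit:
drive_tool:
  increments:
    - {"tx": 0, "ty": 0, "tz": 0, "roll": 0, "jaw": 0.295}
    - {"tx": 0, "ty": 0, "tz": 0, "roll": 0, "jaw": 0.29}
    - {"tx": 0, "ty": 0, "tz": 0, "roll": 0, "jaw": 0.29}
    - {"tx": 0, "ty": 0, "tz": 0, "roll": 0, "jaw": 0.29}
    - {"tx": 0, "ty": 0, "tz": 0, "roll": 0, "jaw": 0.29}
    - {"tx": 0, "ty": 0, "tz": 0, "roll": 0, "jaw": 0.29}
    - {"tx": 0, "ty": 0, "tz": 0, "roll": 0, "jaw": 0.29}
    - {"tx": 0, "ty": 0, "tz": 0, "roll": 0, "jaw": 0.29}
    - {"tx": 0, "ty": 0, "tz": 0, "roll": 0, "jaw": 0.29}
    - {"tx": 0, "ty": 0, "tz": 0, "roll": 0, "jaw": 0.29}

```text
time_s: 16.02
tool_pos: [0.6339, -0.0092, 0.1347]
tool_rot: [-90.0, -0.0, -173.2]
wrist_force: [0.7, -1.1, -1.6]
width: 0.301
```

```bash
python3 - <<'E'
from h import *
w=[]
for i in range(4):
    s=telemetry.get_state();w.append(s["width"]*88); eyes.grab_frame("scene")
print(w,s["wrist_force"])
E
```

```text
[26.524304528512975, 26.57850866245666, 26.184758970447376, 26.66986445505518] [ 0.17500263  0.44695682 -1.26508721]
```

Emit:
drive_tool:
  increments:
    - {"tx": 0, "ty": 0, "tz": 1, "roll": 0, "jaw": 0.29}
    - {"tx": 0, "ty": 0, "tz": 2, "roll": 0, "jaw": 0.29}
    - {"tx": 0, "ty": 0, "tz": 3, "roll": 0, "jaw": 0.29}
    - {"tx": 0, "ty": 0, "tz": 5, "roll": 0, "jaw": 0.29}
    - {"tx": 0, "ty": 0, "tz": 7, "roll": 0, "jaw": 0.29}
    - {"tx": 0, "ty": 0, "tz": 9, "roll": 0, "jaw": 0.29}
    - {"tx": 0, "ty": 0, "tz": 10, "roll": 0, "jaw": 0.29}
    - {"tx": 0, "ty": 0, "tz": 10, "roll": 0, "jaw": 0.29}
    - {"tx": 0, "ty": 0, "tz": 10, "roll": 0, "jaw": 0.29}
    - {"tx": 0, "ty": 0, "tz": 10, "roll": 0, "jaw": 0.29}

```text
time_s: 17.05
tool_pos: [0.634, -0.0092, 0.2031]
tool_rot: [-90.0, 0.0, -173.2]
wrist_force: [-0.2, 0.7, -1.7]
width: 0.306
```

Emit:
drive_tool:
  increments:
    - {"tx": 0, "ty": 0, "tz": 10, "roll": 0, "jaw": 0.29}
    - {"tx": 0, "ty": 0, "tz": 10, "roll": 0, "jaw": 0.29}
    - {"tx": 0, "ty": 0, "tz": 10, "roll": 0, "jaw": 0.29}
    - {"tx": 0, "ty": 0, "tz": 10, "roll": 0, "jaw": 0.29}
    - {"tx": 0, "ty": 0, "tz": 8, "roll": 0, "jaw": 0.29}
    - {"tx": 0, "ty": 0, "tz": 5, "roll": 0, "jaw": 0.29}
    - {"tx": 0, "ty": 0, "tz": 2, "roll": 0, "jaw": 0.29}
    - {"tx": 0, "ty": 0, "tz": 0, "roll": 0, "jaw": 0.29}
    - {"tx": 0, "ty": 0, "tz": 0, "roll": 0, "jaw": 0.29}
    - {"tx": 0, "ty": 0, "tz": 0, "roll": 0, "jaw": 0.29}

```text
time_s: 17.88
tool_pos: [0.6336, -0.0093, 0.256]
tool_rot: [-90.0, -0.1, -173.2]
wrist_force: [-0.3, 0.7, -1.0]
width: 0.304
```

```bash
python3 tip.py g6 270 60 400 190 5
```

```text
17.9333 [ 0.63356812 -0.0092898   0.25597743] [-9.00074409e+01 -6.47582729e-02 -1.73191687e+02] [-0.04730588 -0.33757158 -1.54963635] 26.863842741432943
-0.105 32 lo [ -7.7 -11.7] hi [8.9 6.2] mid [ 0.6 -2.7]
-0.095 22 lo [ -7.8 -10.5] hi [5.2 8.3] mid [-1.3 -1.1]
-0.085 35 lo [ -6.4 -12.2] hi [6.  6.9] mid [-0.2 -2.7]
-0.075 30 lo [ -7.  -10.3] hi [5.2 7.4] mid [-0.9 -1.5]
-0.065 36 lo [ -7.  -10.2] hi [5.2 6.7] mid [-0.9 -1.7]
-0.055 32 lo [ -7.4 -11.2] hi [5.7 6. ] mid [-0.8 -2.6]
-0.045 29 lo [ -7.7 -10.9] hi [5.7 7.8] mid [-1.  -1.5]
-0.035 39 lo [ -7.9 -10.2] hi [5.7 7.7] mid [-1.1 -1.2]
-0.025 32 lo [ -6.1 -10.9] hi [6.2 7.8] mid [ 0.  -1.6]
-0.015 21 lo [ -6.6 -14.5] hi [7.8 8.2] mid [ 0.6 -3.2]
-0.005 53 lo [-10.5 -24.4] hi [11.7 20.7] mid [ 0.6 -1.8]
0.005 88 lo [-11.5 -24.9] hi [12.9 21. ] mid [ 0.7 -2. ]
0.015 84 lo [-11.7 -25.1] hi [12.6 19.4] mid [ 0.4 -2.9]
0.025 69 lo [-11.  -26.9] hi [11.7 21.7] mid [ 0.4 -2.6]
```

View pics/g6.png

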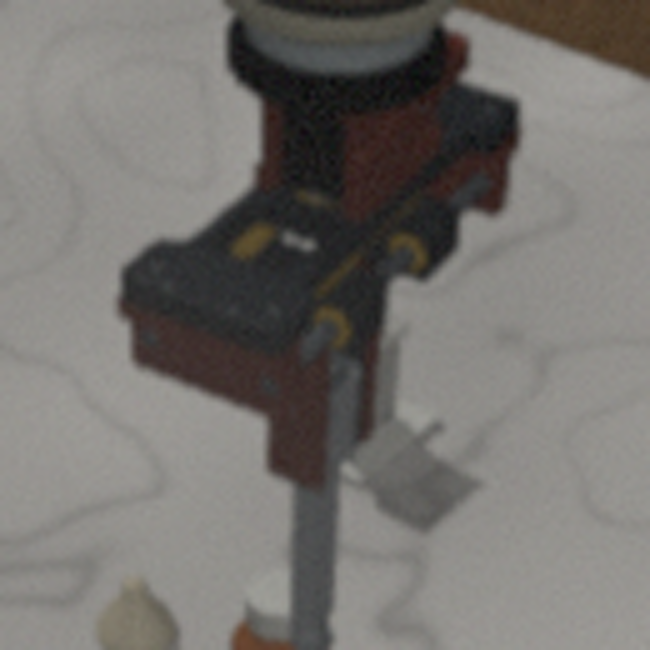

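Emit:
drive_tool:
  increments:
    - {"tx": -8, "ty": -10, "tz": 0, "roll": -0.0117, "jaw": 0.29}
    - {"tx": -16, "ty": -20, "tz": 0, "roll": -0.0117, "jaw": 0.29}
    - {"tx": -24, "ty": -28, "tz": 0, "roll": -0.0117, "jaw": 0.29}
    - {"tx": -26, "ty": -30, "tz": 0, "roll": -0.0117, "jaw": 0.29}
    - {"tx": -26, "ty": -30, "tz": 0, "roll": -0.0117, "jaw": 0.29}
    - {"tx": -26, "ty": -30, "tz": 0, "roll": -0.0117, "jaw": 0.29}
    - {"tx": -26, "ty": -30, "tz": 0, "roll": -0.0117, "jaw": 0.29}
    - {"tx": -24, "ty": -28, "tz": 0, "roll": -0.0117, "jaw": 0.29}
    - {"tx": -16, "ty": -20, "tz": 0, "roll": -0.0117, "jaw": 0.29}
    - {"tx": -8, "ty": -9, "tz": 0, "roll": -0.0117, "jaw": 0.29}

```text
time_s: 18.77
tool_pos: [0.4302, -0.2481, 0.2566]
tool_rot: [-89.9, -0.1, 179.7]
wrist_force: [-0.2, -0.7, -1.1]
width: 0.302
```

Emit:
drive_tool:
  increments:
    - {"tx": 0, "ty": 0, "tz": -5, "roll": 0, "jaw": 0.29}
    - {"tx": 0, "ty": 0, "tz": -8, "roll": 0, "jaw": 0.29}
    - {"tx": 0, "ty": 0, "tz": -8, "roll": 0, "jaw": 0.29}
    - {"tx": 0, "ty": 0, "tz": -7, "roll": 0, "jaw": 0.29}
    - {"tx": 0, "ty": 0, "tz": -4, "roll": 0, "jaw": 0.29}
    - {"tx": 0, "ty": 0, "tz": 0, "roll": 0, "jaw": 0.29}
    - {"tx": 0, "ty": 0, "tz": 0, "roll": 0, "jaw": 0.29}
    - {"tx": 0, "ty": 0, "tz": 0, "roll": 0, "jaw": 0.29}
    - {"tx": 0, "ty": 0, "tz": 0, "roll": 0, "jaw": 0.29}
    - {"tx": 0, "ty": 0, "tz": 0, "roll": 0, "jaw": 0.29}

```text
time_s: 19.6
tool_pos: [0.4341, -0.2443, 0.225]
tool_rot: [-90.0, 0.0, -179.9]
wrist_force: [-0.5, 0.2, -1.0]
width: 0.302
```

```bash
sed -i 's/np.arange(-.105/np.arange(-.135/' tip.py; python3 tip.py g7 140 140 260 260 6; python3 - <<'E'
from h import *
p,_,X=cloud("top"); crop(p,400,220,500,320,6,"g7t"); np.savez("t7.npz",p=p,X=X)
E
```

```text
19.65 [ 0.43407775 -0.24433101  0.22496605] [-8.99796571e+01  3.11274601e-02 -1.79899860e+02] [-0.52138275  0.40931054 -1.46895439] 26.491476783230738
-0.135 8 lo [ 20.1 -21.7] hi [28.1 -9. ] mid [ 24.1 -15.4]
-0.125 8 lo [ 1.9 -9.4] hi [26.1  3. ] mid [14.  -3.2]
-0.115 15 lo [-0.9 -5.4] hi [5.8 4. ] mid [ 2.5 -0.7]
-0.105 33 lo [-4.8 -9.8] hi [11.6  7.9] mid [ 3.4 -0.9]
-0.095 31 lo [-1.6 -8.2] hi [7.3 7.3] mid [ 2.8 -0.4]
-0.085 41 lo [-6.9 -8.9] hi [7.5 8.6] mid [ 0.3 -0.2]
-0.075 28 lo [-6.9 -8.5] hi [7.5 7.8] mid [ 0.3 -0.4]
-0.065 38 lo [-8.3 -8.6] hi [7.7 7.6] mid [-0.3 -0.5]
-0.055 37 lo [-6.7 -9.7] hi [7.7 7.8] mid [ 0.5 -1. ]
-0.045 41 lo [-7.5 -9.8] hi [7.5 7.4] mid [ 0.  -1.2]
-0.035 35 lo [-7.7 -9.9] hi [7.9 8. ] mid [ 0.1 -0.9]
-0.025 44 lo [-6.8 -9.9] hi [7.8 8. ] mid [ 0.5 -0.9]
-0.015 32 lo [ -7.  -14.5] hi [7.8 6.8] mid [ 0.4 -3.9]
-0.005 88 lo [-12. -24.] hi [13.8 21.2] mid [ 0.9 -1.4]
0.005 94 lo [-10.3 -23.8] hi [13.5 22.3] mid [ 1.6 -0.7]
0.015 105 lo [-11.9 -24. ] hi [13.6 22. ] mid [ 0.8 -1. ]
0.025 92 lo [ -8.9 -25.2] hi [14.3 22.4] mid [ 2.7 -1.4]
```

View pics/g7.png

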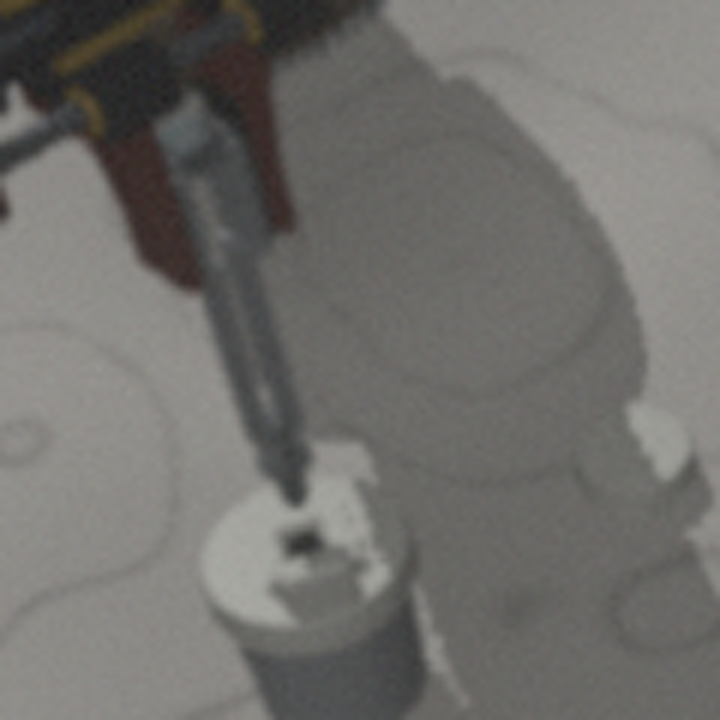

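View pics/g7t.png

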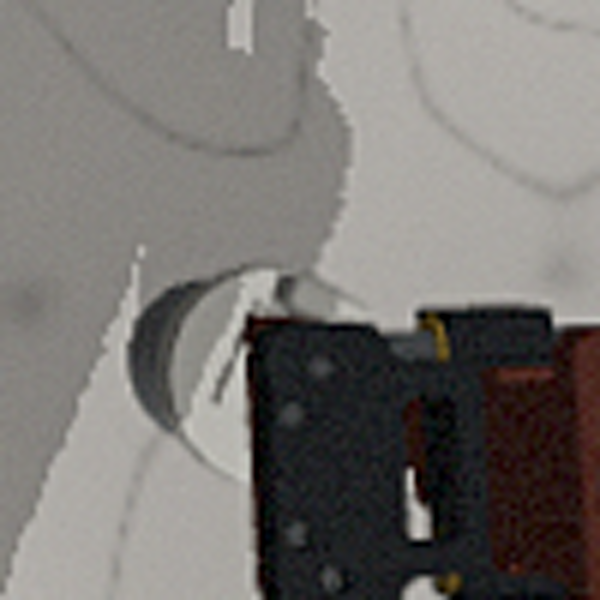

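```bash
python3 - <<'E'
from h import *
p,_,X=cloud("scene"); np.savez("s8.npz",p=p,X=X); crop(p,170,200,215,245,16,"g8")
for P in ([.4345,-.2465,.102],[.4345,-.2465,.0835],[.4345,-.2455,.102],[.4335,-.2465,.102]): print(P,proj("scene",P))
E
```

```text
[0.4345, -0.2465, 0.102] [[188.72081453 223.95503024]]
[0.4345, -0.2465, 0.0835] [[190.47962155 229.71062006]]
[0.4345, -0.2455, 0.102] [[189.09960935 223.68293907]]
[0.4335, -0.2465, 0.102] [[188.41418974 223.7320414 ]]
```

View pics/g8.png

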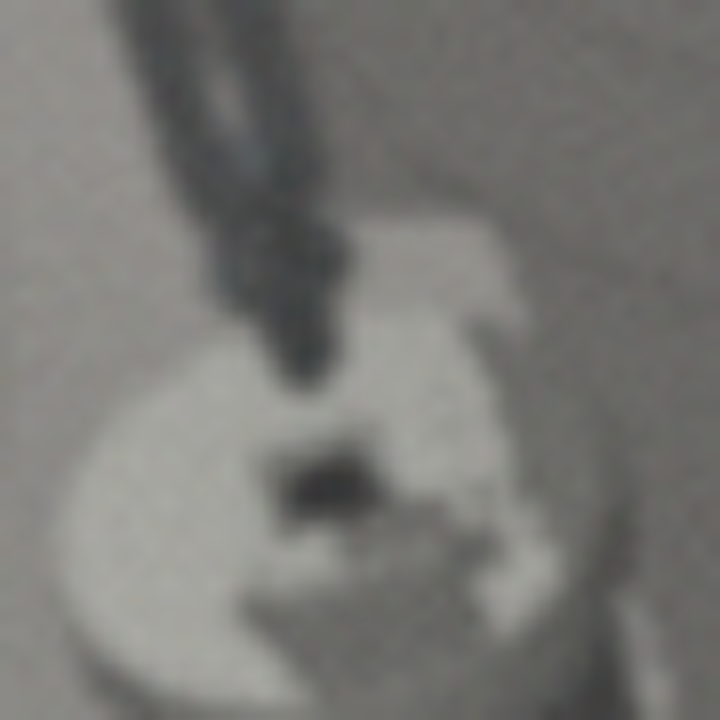

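Emit:
drive_tool:
  increments:
    - {"tx": 0.5, "ty": -1.5, "tz": -4, "roll": 0, "jaw": 0.29}
    - {"tx": 0, "ty": 0, "tz": -4, "roll": 0, "jaw": 0.29}
    - {"tx": 0, "ty": 0, "tz": -4, "roll": 0, "jaw": 0.29}
    - {"tx": 0, "ty": 0, "tz": -3, "roll": 0, "jaw": 0.29}
    - {"tx": 0, "ty": 0, "tz": -1, "roll": 0, "jaw": 0.29}
    - {"tx": 0, "ty": 0, "tz": -1, "roll": 0, "jaw": 0.29}
    - {"tx": 0, "ty": 0, "tz": 0, "roll": 0, "jaw": 0.29}
    - {"tx": 0, "ty": 0, "tz": 0, "roll": 0, "jaw": 0.29}
    - {"tx": 0, "ty": 0, "tz": 0, "roll": 0, "jaw": 0.29}
    - {"tx": 0, "ty": 0, "tz": 0, "roll": 0, "jaw": 0.29}

```text
time_s: 20.58
tool_pos: [0.4345, -0.2458, 0.2078]
tool_rot: [-90.0, 0.0, -179.9]
wrist_force: [-0.6, -0.1, -1.2]
width: 0.301
```

```bash
python3 - <<'E'
from h import *
p,_,X=cloud("scene"); np.savez("s9.npz",p=p,X=X); crop(p,170,200,215,245,16,"g9")
s=telemetry.get_state();print(s["tool_pos"],s["wrist_force"])
tp=s["tool_pos"]
for P in (tp-[0,0,.122],tp+[-.0005,-.0008,-.122],[.4345,-.2465,.0835]): print(P,proj("scene",P))
E
```

```text
[ 0.43445971 -0.24577409  0.20779792] [ 0.59888046 -0.26532461 -1.34348284]
[ 0.43445971 -0.24577409  0.08579792] [[190.5226846  228.79811822]]
[ 0.43395971 -0.24657409  0.08579792] [[190.07226976 228.90435371]]
[0.4345, -0.2465, 0.0835] [[190.47962155 229.71062006]]
```

View pics/g9.png

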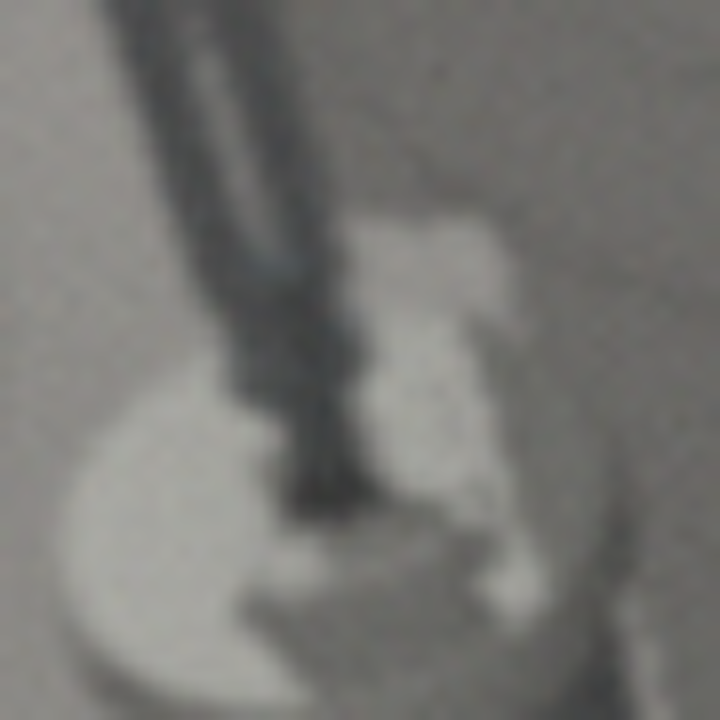

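Emit:
drive_tool:
  increments:
    - {"tx": 0, "ty": 0, "tz": -1, "roll": 0, "jaw": 0.29}
    - {"tx": 0, "ty": 0, "tz": -1, "roll": 0, "jaw": 0.29}
    - {"tx": 0, "ty": 0, "tz": -1, "roll": 0, "jaw": 0.29}
    - {"tx": 0, "ty": 0, "tz": -1, "roll": 0, "jaw": 0.29}
    - {"tx": 0, "ty": 0, "tz": -1, "roll": 0, "jaw": 0.29}
    - {"tx": 0, "ty": 0, "tz": -1, "roll": 0, "jaw": 0.29}
    - {"tx": 0, "ty": 0, "tz": 0, "roll": 0, "jaw": 0.29}
    - {"tx": 0, "ty": 0, "tz": 0, "roll": 0, "jaw": 0.29}
    - {"tx": 0, "ty": 0, "tz": 0, "roll": 0, "jaw": 0.29}
    - {"tx": 0, "ty": 0, "tz": 0, "roll": 0, "jaw": 0.29}

```text
time_s: 21.47
tool_pos: [0.4344, -0.2458, 0.2017]
tool_rot: [-90.0, 0.0, -179.9]
wrist_force: [-0.1, -0.1, -2.2]
width: 0.308
```

Emit:
drive_tool:
  increments:
    - {"tx": 0, "ty": 0, "tz": -1, "roll": 0, "jaw": 0.29}
    - {"tx": 0, "ty": 0, "tz": -1, "roll": 0, "jaw": 0.29}
    - {"tx": 0, "ty": 0, "tz": -1, "roll": 0, "jaw": 0.29}
    - {"tx": 0, "ty": 0, "tz": 0, "roll": 0, "jaw": 0.29}
    - {"tx": 0, "ty": 0, "tz": 0, "roll": 0, "jaw": 0.29}
    - {"tx": 0, "ty": 0, "tz": 0, "roll": 0, "jaw": 0.29}
    - {"tx": 0, "ty": 0, "tz": 0, "roll": 0, "jaw": 0.29}
    - {"tx": 0, "ty": 0, "tz": 0, "roll": 0, "jaw": 0.29}
    - {"tx": 0, "ty": 0, "tz": 0, "roll": 0, "jaw": 0.29}
    - {"tx": 0, "ty": 0, "tz": 0, "roll": 0, "jaw": 0.29}

```text
time_s: 22.3
tool_pos: [0.4344, -0.2458, 0.1987]
tool_rot: [-90.0, 0.0, -179.9]
wrist_force: [-0.2, 0.9, -1.5]
width: 0.308
```

```bash
python3 - <<'E'
from h import *
p,_,X=cloud("scene"); crop(p,170,200,215,245,16,"g10")
for i in range(3):
    s=telemetry.get_state();print(s["tool_pos"],s["wrist_force"],s["torque"]);eyes.grab_frame("scene")
E
```

```text
[ 0.43438703 -0.24574348  0.19866359] [ 0.73596075  0.06812823 -2.00543459] [0.04613162 0.12136225 0.01732662]
[ 0.43438642 -0.2457587   0.1986615 ] [ 0.38985149 -0.03784998 -0.75193763] [ 0.0674666   0.04866966 -0.03043971]
[ 0.43438588 -0.2457515   0.19866443] [-0.36396042  0.16626745 -1.58904762] [0.0820918  0.0587645  0.00310412]
```

View pics/g10.png

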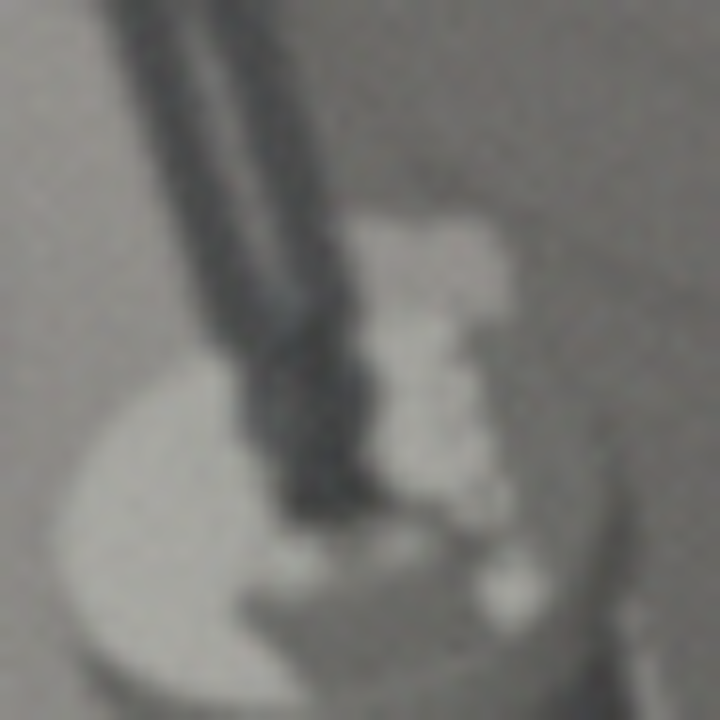

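Emit:
drive_tool:
  increments:
    - {"tx": 0, "ty": 0, "tz": -0.5, "roll": 0, "jaw": 0.29}
    - {"tx": 0, "ty": 0, "tz": -0.5, "roll": 0, "jaw": 0.29}
    - {"tx": 0, "ty": 0, "tz": -0.5, "roll": 0, "jaw": 0.29}
    - {"tx": 0, "ty": 0, "tz": -0.5, "roll": 0, "jaw": 0.29}
    - {"tx": 0, "ty": 0, "tz": -0.5, "roll": 0, "jaw": 0.29}
    - {"tx": 0, "ty": 0, "tz": -0.5, "roll": 0, "jaw": 0.29}
    - {"tx": 0, "ty": 0, "tz": 0, "roll": 0, "jaw": 0.29}
    - {"tx": 0, "ty": 0, "tz": 0, "roll": 0, "jaw": 0.29}
    - {"tx": 0, "ty": 0, "tz": 0, "roll": 0, "jaw": 0.29}
    - {"tx": 0, "ty": 0, "tz": 0, "roll": 0, "jaw": 0.29}

```text
time_s: 23.33
tool_pos: [0.4345, -0.2458, 0.1957]
tool_rot: [-90.0, 0.0, -179.9]
wrist_force: [0.7, 0.3, 2.9]
width: 0.306
```

Emit:
drive_tool:
  increments:
    - {"tx": 0, "ty": 0, "tz": -0.5, "roll": 0, "jaw": 0.29}
    - {"tx": 0, "ty": 0, "tz": -0.5, "roll": 0, "jaw": 0.29}
    - {"tx": 0, "ty": 0, "tz": -0.5, "roll": 0, "jaw": 0.29}
    - {"tx": 0, "ty": 0, "tz": 0, "roll": 0, "jaw": 0.29}
    - {"tx": 0, "ty": 0, "tz": 0, "roll": 0, "jaw": 0.29}
    - {"tx": 0, "ty": 0, "tz": 0, "roll": 0, "jaw": 0.29}
    - {"tx": 0, "ty": 0, "tz": 0, "roll": 0, "jaw": 0.29}
    - {"tx": 0, "ty": 0, "tz": 0, "roll": 0, "jaw": 0.29}
    - {"tx": 0, "ty": 0, "tz": 0, "roll": 0, "jaw": 0.29}
    - {"tx": 0, "ty": 0, "tz": 0, "roll": 0, "jaw": 0.29}

```text
time_s: 24.17
tool_pos: [0.4342, -0.2457, 0.194]
tool_rot: [-90.0, -0.0, -179.9]
wrist_force: [-0.3, 0.3, -1.2]
width: 0.3
```

Emit:
drive_tool:
  increments:
    - {"tx": 0, "ty": 0, "tz": -0.5, "roll": 0, "jaw": 0.29}
    - {"tx": 0, "ty": 0, "tz": -0.5, "roll": 0, "jaw": 0.29}
    - {"tx": 0, "ty": 0, "tz": -0.5, "roll": 0, "jaw": 0.29}
    - {"tx": 0, "ty": 0, "tz": -0.5, "roll": 0, "jaw": 0.29}
    - {"tx": 0, "ty": 0, "tz": 0, "roll": 0, "jaw": 0.29}
    - {"tx": 0, "ty": 0, "tz": 0, "roll": 0, "jaw": 0.29}
    - {"tx": 0, "ty": 0, "tz": 0, "roll": 0, "jaw": 0.29}
    - {"tx": 0, "ty": 0, "tz": 0, "roll": 0, "jaw": 0.29}
    - {"tx": 0, "ty": 0, "tz": 0, "roll": 0, "jaw": 0.29}
    - {"tx": 0, "ty": 0, "tz": 0, "roll": 0, "jaw": 0.29}

```text
time_s: 25.0
tool_pos: [0.4342, -0.2457, 0.1919]
tool_rot: [-90.0, -0.0, -179.9]
wrist_force: [0.5, 0.2, -3.0]
width: 0.302
```

Emit:
drive_tool:
  increments:
    - {"tx": 0, "ty": 0, "tz": -0.5, "roll": 0, "jaw": 0.29}
    - {"tx": 0, "ty": 0, "tz": -0.5, "roll": 0, "jaw": 0.29}
    - {"tx": 0, "ty": 0, "tz": -0.5, "roll": 0, "jaw": 0.29}
    - {"tx": 0, "ty": 0, "tz": 0, "roll": 0, "jaw": 0.29}
    - {"tx": 0, "ty": 0, "tz": 0, "roll": 0, "jaw": 0.29}
    - {"tx": 0, "ty": 0, "tz": 0, "roll": 0, "jaw": 0.29}
    - {"tx": 0, "ty": 0, "tz": 0, "roll": 0, "jaw": 0.29}
    - {"tx": 0, "ty": 0, "tz": 0, "roll": 0, "jaw": 0.29}
    - {"tx": 0, "ty": 0, "tz": 0, "roll": 0, "jaw": 0.29}
    - {"tx": 0, "ty": 0, "tz": 0, "roll": 0, "jaw": 0.29}

```text
time_s: 25.83
tool_pos: [0.4344, -0.2458, 0.1907]
tool_rot: [-90.0, 0.0, -179.9]
wrist_force: [-0.2, 0.4, 0.9]
width: 0.305
```

Emit:
drive_tool:
  increments:
    - {"tx": 0, "ty": 0, "tz": -0.5, "roll": 0, "jaw": 0.29}
    - {"tx": 0, "ty": 0, "tz": -0.5, "roll": 0, "jaw": 0.29}
    - {"tx": 0, "ty": 0, "tz": 0, "roll": 0, "jaw": 0.29}
    - {"tx": 0, "ty": 0, "tz": 0, "roll": 0, "jaw": 0.29}
    - {"tx": 0, "ty": 0, "tz": 0, "roll": 0, "jaw": 0.29}
    - {"tx": 0, "ty": 0, "tz": 0, "roll": 0, "jaw": 0.29}
    - {"tx": 0, "ty": 0, "tz": 0, "roll": 0, "jaw": 0.29}
    - {"tx": 0, "ty": 0, "tz": 0, "roll": 0, "jaw": 0.29}
    - {"tx": 0, "ty": 0, "tz": 0, "roll": 0, "jaw": 0.29}
    - {"tx": 0, "ty": 0, "tz": 0, "roll": 0, "jaw": 0.29}

```text
time_s: 26.67
tool_pos: [0.4343, -0.2457, 0.1896]
tool_rot: [-90.0, -0.0, -179.9]
wrist_force: [-0.5, -0.4, -1.3]
width: 0.304
```

```bash
cat > st.py <<'E'
from h import *
for i in range(4):
    s=telemetry.get_state();print(s["time_s"],s["tool_pos"],s["wrist_force"],s["width"]*88);eyes.grab_frame("scene")
E
python3 st.py
```

```text
26.6667 [ 0.43426419 -0.24574883  0.18955068] [-0.45993857 -0.42134917 -1.27103324] 26.767912996804853
26.7167 [ 0.43431134 -0.24572338  0.18957719] [-0.38375964 -1.11920595 -1.3564556 ] 26.654570396337345
26.7667 [ 0.43428772 -0.24570089  0.18956841] [ 0.70176542  0.00681904 -1.35245324] 26.665071106147476
26.8167 [ 0.43430043 -0.2457223   0.18957077] [-2.21035839e-01 -3.96379856e-04 -1.71159927e+00] 26.629571104199044
```

Emit:
drive_tool:
  increments:
    - {"tx": 0, "ty": 0, "tz": -0.5, "roll": 0, "jaw": 0.29}
    - {"tx": 0, "ty": 0, "tz": -0.5, "roll": 0, "jaw": 0.29}
    - {"tx": 0, "ty": 0, "tz": -0.5, "roll": 0, "jaw": 0.29}
    - {"tx": 0, "ty": 0, "tz": 0, "roll": 0, "jaw": 0.29}
    - {"tx": 0, "ty": 0, "tz": 0, "roll": 0, "jaw": 0.29}
    - {"tx": 0, "ty": 0, "tz": 0, "roll": 0, "jaw": 0.29}
    - {"tx": 0, "ty": 0, "tz": 0, "roll": 0, "jaw": 0.29}
    - {"tx": 0, "ty": 0, "tz": 0, "roll": 0, "jaw": 0.29}
    - {"tx": 0, "ty": 0, "tz": 0, "roll": 0, "jaw": 0.29}
    - {"tx": 0, "ty": 0, "tz": 0, "roll": 0, "jaw": 0.29}

```text
time_s: 27.7
tool_pos: [0.435, -0.246, 0.1892]
tool_rot: [-89.9, 0.1, -179.9]
wrist_force: [-1.8, 1.3, 7.0]
width: 0.305
```

Emit:
drive_tool:
  increments:
    - {"tx": 0, "ty": 0, "tz": -0.4, "roll": 0, "jaw": 0.29}
    - {"tx": 0, "ty": 0, "tz": -0.4, "roll": 0, "jaw": 0.29}
    - {"tx": 0, "ty": 0, "tz": 0, "roll": 0, "jaw": 0.29}
    - {"tx": 0, "ty": 0, "tz": 0, "roll": 0, "jaw": 0.29}
    - {"tx": 0, "ty": 0, "tz": 0, "roll": 0, "jaw": 0.29}
    - {"tx": 0, "ty": 0, "tz": 0, "roll": 0, "jaw": 0.29}
    - {"tx": 0, "ty": 0, "tz": 0, "roll": 0, "jaw": 0.29}
    - {"tx": 0, "ty": 0, "tz": 0, "roll": 0, "jaw": 0.29}
    - {"tx": 0, "ty": 0, "tz": 0, "roll": 0, "jaw": 0.29}
    - {"tx": 0, "ty": 0, "tz": 0, "roll": 0, "jaw": 0.29}

```text
time_s: 28.53
tool_pos: [0.4354, -0.2461, 0.189]
tool_rot: [-89.9, 0.1, -179.9]
wrist_force: [-2.2, 1.1, 11.7]
width: 0.302
```

```bash
python3 st.py
```

```text
28.5333 [ 0.43542938 -0.24606306  0.18903622] [-2.21557851  1.12793627 11.65875976] 26.559115889284136
28.5833 [ 0.43541058 -0.24609219  0.18904822] [-1.62893537  1.06931535 11.32794595] 26.47823914882114
28.6333 [ 0.43543412 -0.24607724  0.18905628] [-1.29841988  1.61083756 12.65005253] 26.836486581324653
28.6833 [ 0.43542514 -0.24607016  0.18902666] [-3.04129813  1.22666548 12.11841254] 26.396194950921256
```

Emit:
drive_tool:
  increments:
    - {"tx": 0, "ty": 0, "tz": -0.4, "roll": 0, "jaw": 0.29}
    - {"tx": 0, "ty": 0, "tz": -0.4, "roll": 0, "jaw": 0.29}
    - {"tx": 0, "ty": 0, "tz": 0, "roll": 0, "jaw": 0.29}
    - {"tx": 0, "ty": 0, "tz": 0, "roll": 0, "jaw": 0.29}
    - {"tx": 0, "ty": 0, "tz": 0, "roll": 0, "jaw": 0.29}
    - {"tx": 0, "ty": 0, "tz": 0, "roll": 0, "jaw": 0.29}
    - {"tx": 0, "ty": 0, "tz": 0, "roll": 0, "jaw": 0.29}
    - {"tx": 0, "ty": 0, "tz": 0, "roll": 0, "jaw": 0.29}
    - {"tx": 0, "ty": 0, "tz": 0, "roll": 0, "jaw": 0.29}
    - {"tx": 0, "ty": 0, "tz": 0, "roll": 0, "jaw": 0.29}

```text
time_s: 29.57
tool_pos: [0.4362, -0.2463, 0.1889]
tool_rot: [-89.9, 0.2, -179.9]
wrist_force: [-2.1, 1.9, 15.0]
width: 0.306
```

```bash
python3 st.py
```

```text
29.5667 [ 0.43621209 -0.24631048  0.18891822] [-2.07776963  1.88461571 14.98581974] 26.897161548973614
29.6167 [ 0.4362303  -0.24634326  0.18889728] [-1.30157487  0.75260878 15.20610977] 26.724674358056667
29.6667 [ 0.43624243 -0.24631731  0.18890758] [-0.65686967  0.34777892 14.85905931] 26.384891606544834
29.7167 [ 0.43624294 -0.24629205  0.18893933] [-0.76413335  1.31294391 15.35990165] 26.817157719994842
```

Emit:
drive_tool:
  increments:
    - {"tx": -0.4, "ty": 0, "tz": -0.2, "roll": 0, "jaw": 0.29}
    - {"tx": -0.4, "ty": 0, "tz": -0.2, "roll": 0, "jaw": 0.29}
    - {"tx": 0, "ty": 0, "tz": 0, "roll": 0, "jaw": 0.29}
    - {"tx": 0, "ty": 0, "tz": 0, "roll": 0, "jaw": 0.29}
    - {"tx": 0, "ty": 0, "tz": 0, "roll": 0, "jaw": 0.29}
    - {"tx": 0, "ty": 0, "tz": 0, "roll": 0, "jaw": 0.29}
    - {"tx": 0, "ty": 0, "tz": 0, "roll": 0, "jaw": 0.29}
    - {"tx": 0, "ty": 0, "tz": 0, "roll": 0, "jaw": 0.29}
    - {"tx": 0, "ty": 0, "tz": 0, "roll": 0, "jaw": 0.29}
    - {"tx": 0, "ty": 0, "tz": 0, "roll": 0, "jaw": 0.29}

```text
time_s: 30.6
tool_pos: [0.436, -0.2463, 0.1889]
tool_rot: [-89.9, 0.3, -179.9]
wrist_force: [-2.0, 0.6, 16.8]
width: 0.303
```

```bash
python3 st.py
```

```text
30.6 [ 0.4359893  -0.24631807  0.18887594] [-2.00273137  0.61853889 16.77295071] 26.631441952929055
30.65 [ 0.43595488 -0.24631354  0.18885922] [-1.31036375  2.78267025 15.99301604] 26.697905450496073
30.7 [ 0.43597327 -0.24630264  0.18887781] [-1.02116164  1.49306727 16.2166696 ] 26.54313751338376
30.75 [ 0.4359695  -0.24631746  0.18884491] [-0.594176    0.38207    16.74757265] 26.848636992765442
```

Emit:
drive_tool:
  increments:
    - {"tx": 0, "ty": 0, "tz": 1, "roll": 0, "jaw": 0.29}
    - {"tx": 0, "ty": 0, "tz": 1.2, "roll": 0, "jaw": 0.3}
    - {"tx": 0, "ty": 0, "tz": 0, "roll": 0, "jaw": 0.33}
    - {"tx": 0, "ty": 0, "tz": 0, "roll": 0, "jaw": 0.36}
    - {"tx": 0, "ty": 0, "tz": 0, "roll": 0, "jaw": 0.39}
    - {"tx": 0, "ty": 0, "tz": 0, "roll": 0, "jaw": 0.42}
    - {"tx": 0, "ty": 0, "tz": 0, "roll": 0, "jaw": 0.44}
    - {"tx": 0, "ty": 0, "tz": 0, "roll": 0, "jaw": 0.45}
    - {"tx": 0, "ty": 0, "tz": 0, "roll": 0, "jaw": 0.45}
    - {"tx": 0, "ty": 0, "tz": 0, "roll": 0, "jaw": 0.45}

```text
time_s: 31.63
tool_pos: [0.4336, -0.2457, 0.1881]
tool_rot: [-90.0, -0.0, -179.9]
wrist_force: [0.1, 0.7, -0.1]
width: 0.449
```

```bash
python3 st.py; python3 tip.py g11 140 140 260 260 6
```

```text
31.6333 [ 0.43358258 -0.24565064  0.18813488] [ 0.08235987  0.66662749 -0.05028095] 39.49139925644512
31.6833 [ 0.43355939 -0.24563475  0.18813351] [ 0.08191585 -0.16759337  0.80728584] 39.677918640790644
31.7333 [ 0.43354299 -0.24567664  0.18816668] [ 0.58921102  0.69345776 -0.10644953] 39.56522586480212
31.7833 [ 0.43352671 -0.24568141  0.18818187] [0.13560575 0.386297   0.25430203] 39.717639334144636
31.8833 [ 0.43347771 -0.24567702  0.18819143] [-9.00106926e+01 -1.77722216e-02 -1.79895014e+02] [ 0.45901587 -0.05610166  0.87231937] 39.86106899057476
-0.095 20 lo [ -3.2 -18.7] hi [28.7 13.2] mid [12.8 -2.7]
-0.085 48 lo [ -5.7 -14.9] hi [ 6.6 13.8] mid [ 0.4 -0.5]
-0.075 28 lo [ -6.6 -15.1] hi [ 7.3 15. ] mid [ 0.4 -0. ]
-0.065 34 lo [ -7.7 -15.4] hi [ 8.2 13.3] mid [ 0.2 -1.1]
-0.055 33 lo [ -8. -16.] hi [ 7.9 13.9] mid [-0.  -1.1]
-0.045 36 lo [ -7.4 -15.7] hi [ 7.9 14.8] mid [ 0.3 -0.4]
-0.035 40 lo [ -8.  -16.2] hi [ 6.7 15.1] mid [-0.6 -0.6]
-0.025 30 lo [ -5.8 -16. ] hi [ 7.5 14.1] mid [ 0.9 -1. ]
-0.015 34 lo [ -5.5 -20.2] hi [ 8.8 14.5] mid [ 1.6 -2.9]
-0.005 73 lo [-10.3 -30.1] hi [12.7 28.5] mid [ 1.2 -0.8]
0.005 88 lo [-10.9 -30.1] hi [15.2 28.8] mid [ 2.2 -0.7]
0.015 95 lo [-11.  -30.8] hi [13.5 29. ] mid [ 1.2 -0.9]
0.025 84 lo [-10.  -31.6] hi [14.5 28.4] mid [ 2.3 -1.6]
```

View pics/g11.png

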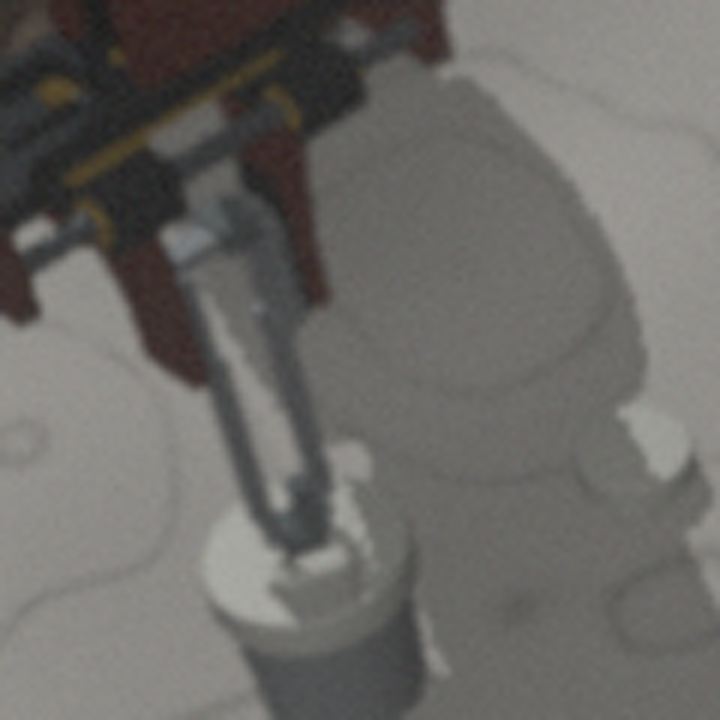

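Emit:
drive_tool:
  increments:
    - {"tx": 0, "ty": 0, "tz": 1, "roll": 0, "jaw": 0.45}
    - {"tx": 0, "ty": 0, "tz": 2, "roll": 0, "jaw": 0.45}
    - {"tx": 0, "ty": 0, "tz": 3, "roll": 0, "jaw": 0.45}
    - {"tx": 0, "ty": 0, "tz": 3, "roll": 0, "jaw": 0.45}
    - {"tx": 0, "ty": 0, "tz": 3, "roll": 0, "jaw": 0.45}
    - {"tx": 0, "ty": 0, "tz": 4, "roll": 0, "jaw": 0.45}
    - {"tx": 0, "ty": 0, "tz": 4, "roll": 0, "jaw": 0.45}
    - {"tx": 0, "ty": 0, "tz": 5, "roll": 0, "jaw": 0.45}
    - {"tx": 0, "ty": 0, "tz": 5, "roll": 0, "jaw": 0.43}
    - {"tx": 0, "ty": 0, "tz": 5, "roll": 0, "jaw": 0.41}

```text
time_s: 32.72
tool_pos: [0.4336, -0.2458, 0.224]
tool_rot: [-90.0, 0.0, -179.9]
wrist_force: [-0.1, -0.2, -0.9]
width: 0.417
```

```bash
python3 tip.py g12 140 140 260 260 6
```

```text
32.7667 [ 0.43408981 -0.245971    0.22490126] [-8.99524722e+01  7.81414192e-02 -1.79896440e+02] [ 1.02363175  0.19640902 -0.74642941] 36.377584512738125
-0.135 6 lo [ -1.6 -20.1] hi [29.2  1.8] mid [13.8 -9.2]
-0.125 24 lo [ -6.3 -20.8] hi [28.2  8.5] mid [11.  -6.2]
-0.115 2 lo [3.4 2.6] hi [4.  7.3] mid [3.7 5. ]
-0.105 8 lo [ -5.  -12.2] hi [6.4 8.7] mid [ 0.7 -1.7]
-0.095 33 lo [ -9.7 -12.8] hi [ 7.4 12.7] mid [-1.1 -0.1]
-0.085 35 lo [ -6.5 -14.2] hi [ 6.8 12.9] mid [ 0.2 -0.6]
-0.075 37 lo [ -9.7 -14.2] hi [ 6.2 13. ] mid [-1.7 -0.6]
-0.065 37 lo [ -8.6 -13.6] hi [ 6.  12.9] mid [-1.3 -0.3]
-0.055 37 lo [ -7.9 -15.1] hi [ 6.6 12.7] mid [-0.6 -1.2]
-0.045 39 lo [ -8.3 -14.1] hi [ 6.9 13.2] mid [-0.7 -0.4]
-0.035 37 lo [ -7.9 -14.3] hi [ 6.5 12.6] mid [-0.7 -0.9]
-0.025 35 lo [ -7.5 -14.9] hi [ 6.8 12.1] mid [-0.3 -1.4]
-0.015 34 lo [ -8.7 -18.8] hi [ 7.  13.3] mid [-0.9 -2.8]
-0.005 94 lo [-13.2 -28.4] hi [12.8 27.3] mid [-0.2 -0.6]
0.005 97 lo [-11.7 -29.2] hi [12.8 27.3] mid [ 0.6 -1. ]
0.015 106 lo [-10.7 -28.7] hi [14.5 27.7] mid [ 1.9 -0.5]
0.025 95 lo [ -8.5 -29.9] hi [14.5 27.7] mid [ 3.  -1.1]
```

View pics/g12.png

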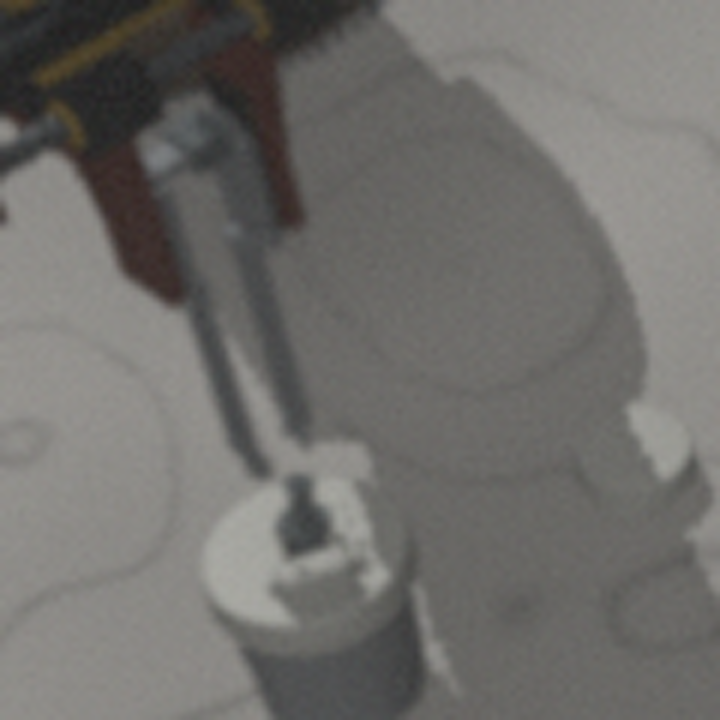

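Emit:
drive_tool:
  increments:
    - {"tx": 0, "ty": 5, "tz": 10, "roll": 0, "jaw": 0.41}
    - {"tx": 0, "ty": 15, "tz": 10, "roll": 0, "jaw": 0.41}
    - {"tx": 1, "ty": 25, "tz": 8, "roll": 0, "jaw": 0.41}
    - {"tx": 2, "ty": 32, "tz": 5, "roll": 0, "jaw": 0.41}
    - {"tx": 2, "ty": 34, "tz": 0, "roll": 0, "jaw": 0.41}
    - {"tx": 2, "ty": 34, "tz": 0, "roll": 0, "jaw": 0.41}
    - {"tx": 2, "ty": 34, "tz": 0, "roll": 0, "jaw": 0.41}
    - {"tx": 2, "ty": 34, "tz": 0, "roll": 0, "jaw": 0.41}
    - {"tx": 0, "ty": 34, "tz": 0, "roll": 0, "jaw": 0.41}
    - {"tx": 0, "ty": 34, "tz": 0, "roll": 0, "jaw": 0.41}

```text
time_s: 33.6
tool_pos: [0.4438, 0.0381, 0.2574]
tool_rot: [-90.0, 0.1, -179.8]
wrist_force: [1.2, 0.8, -1.7]
width: 0.413
```

Emit:
drive_tool:
  increments:
    - {"tx": 0, "ty": 34, "tz": 0, "roll": 0, "jaw": 0.41}
    - {"tx": 0, "ty": 34, "tz": 0, "roll": 0, "jaw": 0.41}
    - {"tx": 0, "ty": 34, "tz": 0, "roll": 0, "jaw": 0.41}
    - {"tx": 0, "ty": 34, "tz": 0, "roll": 0, "jaw": 0.41}
    - {"tx": 0, "ty": 34, "tz": 0, "roll": 0, "jaw": 0.41}
    - {"tx": 0, "ty": 30, "tz": 0, "roll": 0, "jaw": 0.41}
    - {"tx": 0, "ty": 24, "tz": 0, "roll": 0, "jaw": 0.41}
    - {"tx": 0, "ty": 14, "tz": 0, "roll": 0, "jaw": 0.41}
    - {"tx": 0, "ty": 6, "tz": 0, "roll": 0, "jaw": 0.41}
    - {"tx": 0, "ty": 0, "tz": 0, "roll": 0, "jaw": 0.41}

```text
time_s: 34.43
tool_pos: [0.4434, 0.2812, 0.2569]
tool_rot: [-90.0, 0.0, -179.7]
wrist_force: [-0.7, 0.6, -1.0]
width: 0.41
```

Emit:
drive_tool:
  increments:
    - {"tx": 0, "ty": 0, "tz": -15, "roll": 0, "jaw": 0.41}
    - {"tx": 0, "ty": 0, "tz": -15, "roll": 0, "jaw": 0.41}
    - {"tx": 0, "ty": 0, "tz": -15, "roll": 0, "jaw": 0.41}
    - {"tx": 0, "ty": 0, "tz": -15, "roll": 0, "jaw": 0.41}
    - {"tx": 0, "ty": 0, "tz": -10, "roll": 0, "jaw": 0.41}
    - {"tx": 0, "ty": 0, "tz": -5, "roll": 0, "jaw": 0.41}
    - {"tx": 0, "ty": 0, "tz": 0, "roll": 0, "jaw": 0.41}
    - {"tx": 0, "ty": 0, "tz": 0, "roll": 0, "jaw": 0.41}
    - {"tx": 0, "ty": 0, "tz": 0, "roll": 0, "jaw": 0.41}
    - {"tx": 0, "ty": 0, "tz": 0, "roll": 0, "jaw": 0.41}

```text
time_s: 35.27
tool_pos: [0.445, 0.2795, 0.1822]
tool_rot: [-90.0, 0.1, -179.9]
wrist_force: [-0.7, 0.5, -1.7]
width: 0.414
```

```bash
python3 tip.py g13 280 40 400 160 6; python3 - <<'E'
from h import *
p,_,X=cloud("scene"); F=X[214:240,180:200].reshape(-1,3); F=F[np.hypot(F[:,0]-.4345,F[:,1]+.247)<.008]; print(np.sort(F[:,2])[::-1][:12].round(4))
p,_,X=cloud("top"); crop(p,410,250,480,310,8,"g13t")
F=X[265:300,425:465].reshape(-1,3); m=F[:,2]>.095; Q=F[m&(np.hypot(F[:,0]-.433,F[:,1]+.245)<.016)]; print(Q.round(4), len(Q))
E
```

```text
35.3167 [0.44490807 0.27943005 0.18206103] [-9.00254117e+01  5.93728985e-02 -1.79907245e+02] [-0.61915018 -0.35455234 -1.12656681] 36.45570444492586
-0.085 26 lo [ -6.2 -16.2] hi [ 6.2 10. ] mid [-0.  -3.1]
-0.075 26 lo [ -7.6 -16.7] hi [ 7.8 11.3] mid [ 0.1 -2.7]
-0.065 29 lo [ -8.4 -15.7] hi [ 8.2 11.6] mid [-0.1 -2.1]
-0.055 28 lo [ -8.5 -16.3] hi [ 7.2 12.3] mid [-0.6 -2. ]
-0.045 26 lo [ -4.6 -18.4] hi [ 6.2 10.4] mid [ 0.8 -4. ]
-0.035 28 lo [ -6.7 -16.1] hi [ 6.4 10. ] mid [-0.2 -3. ]
-0.025 25 lo [ -7.6 -16.3] hi [ 7.4 10.4] mid [-0.1 -2.9]
-0.015 26 lo [ -8.1 -20.4] hi [ 8.4 12.5] mid [ 0.2 -3.9]
-0.005 50 lo [-11.9 -28.6] hi [12.6 26.6] mid [ 0.4 -1. ]
0.005 63 lo [-12.2 -29.6] hi [13.5 24.2] mid [ 0.7 -2.7]
0.015 61 lo [-11.8 -29. ] hi [11.8 25.2] mid [-0.  -1.9]
0.025 61 lo [-10.7 -30.4] hi [11.7 26.6] mid [ 0.5 -1.9]
[0.1122 0.111  0.1099 0.1092 0.1092 0.1084 0.1083 0.1082 0.1076 0.1068
 0.1065 0.1056]
[[ 0.4398 -0.2496  0.0953]
 [ 0.4379 -0.2494  0.0954]
 [ 0.4363 -0.2411  0.096 ]
 [ 0.4373 -0.2386  0.1096]
 [ 0.4373 -0.2404  0.11  ]
 [ 0.4374 -0.2418  0.1119]
 [ 0.4374 -0.2434  0.1128]
 [ 0.4343 -0.2393  0.0952]
 [ 0.4346 -0.2401  0.0988]
 [ 0.4354 -0.2384  0.1098]
 [ 0.4355 -0.2399  0.1115]
 [ 0.4352 -0.2427  0.109 ]
 [ 0.4353 -0.2442  0.1103]
 [ 0.4352 -0.2461  0.1104]
 [ 0.4336 -0.2363  0.1101]
 [ 0.4336 -0.2383  0.11  ]
 [ 0.4338 -0.2391  0.1134]
 [ 0.4335 -0.2421  0.1103]
 [ 0.4334 -0.244   0.1104]
 [ 0.4321 -0.251   0.0959]
 [ 0.4306 -0.2403  0.0975]
 [ 0.4316 -0.2384  0.1093]
 [ 0.4317 -0.2398  0.1111]
 [ 0.4317 -0.2414  0.1122]
 [ 0.4312 -0.2449  0.1074]
 [ 0.4298 -0.238   0.1104]
 [ 0.4297 -0.2402  0.1097]
 [ 0.4298 -0.2413  0.1121]
 [ 0.4295 -0.2441  0.1096]
 [ 0.4278 -0.2401  0.1095]
 [ 0.4278 -0.2416  0.1108]] 31
```

View pics/g13.png

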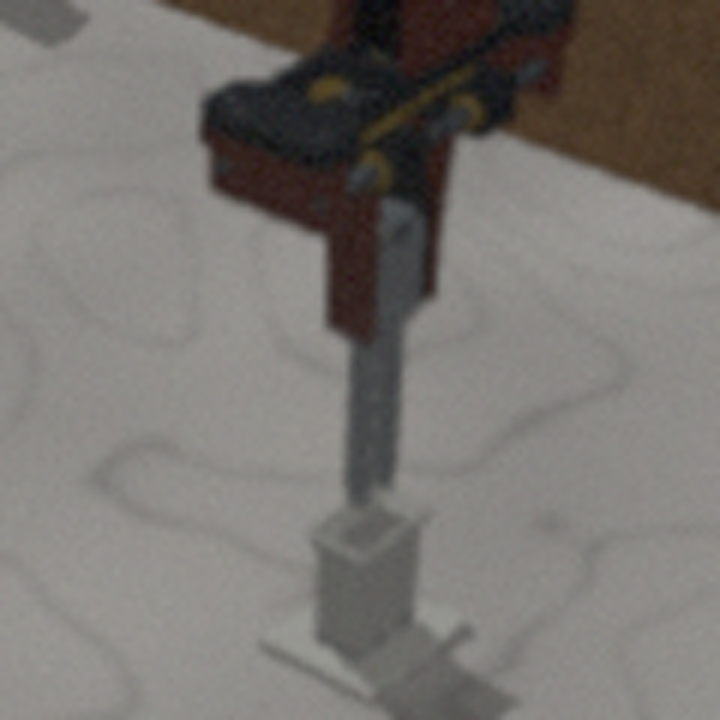

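View pics/g13t.png

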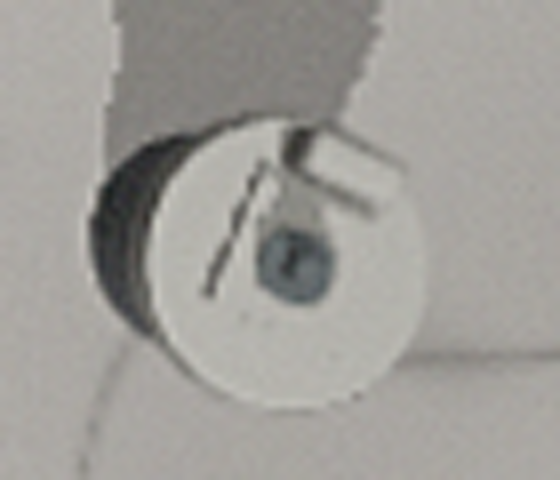

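The stem stands upright in the vent hole. Its head top is at about 110 mm, so the foot is about 17 mm down, within the stop's range. Now I lower the tongs into the caddy.

Emit:
drive_tool:
  increments:
    - {"tx": -0.2, "ty": 1.6, "tz": 0, "roll": 0, "jaw": 0.41}
    - {"tx": 0, "ty": 0, "tz": -4, "roll": 0, "jaw": 0.41}
    - {"tx": 0, "ty": 0, "tz": -6, "roll": 0, "jaw": 0.41}
    - {"tx": 0, "ty": 0, "tz": -6, "roll": 0, "jaw": 0.41}
    - {"tx": 0, "ty": 0, "tz": -6, "roll": 0, "jaw": 0.41}
    - {"tx": 0, "ty": 0, "tz": -6, "roll": 0, "jaw": 0.41}
    - {"tx": 0, "ty": 0, "tz": -4, "roll": 0, "jaw": 0.41}
    - {"tx": 0, "ty": 0, "tz": 0, "roll": 0, "jaw": 0.41}
    - {"tx": 0, "ty": 0, "tz": 0, "roll": 0, "jaw": 0.41}
    - {"tx": 0, "ty": 0, "tz": 0, "roll": 0, "jaw": 0.41}

```text
time_s: 36.25
tool_pos: [0.4445, 0.281, 0.1495]
tool_rot: [-90.0, 0.0, -179.9]
wrist_force: [0.4, 0.5, -1.5]
width: 0.414
```

Emit:
drive_tool:
  increments:
    - {"tx": 0, "ty": 0, "tz": -6, "roll": 0, "jaw": 0.41}
    - {"tx": 0, "ty": 0, "tz": -6, "roll": 0, "jaw": 0.41}
    - {"tx": 0, "ty": 0, "tz": -6, "roll": 0, "jaw": 0.41}
    - {"tx": 0, "ty": 0, "tz": -6, "roll": 0, "jaw": 0.41}
    - {"tx": 0, "ty": 0, "tz": -6, "roll": 0, "jaw": 0.41}
    - {"tx": 0, "ty": 0, "tz": -5, "roll": 0, "jaw": 0.41}
    - {"tx": 0, "ty": 0, "tz": -2, "roll": 0, "jaw": 0.41}
    - {"tx": 0, "ty": 0, "tz": 0, "roll": 0, "jaw": 0.41}
    - {"tx": 0, "ty": 0, "tz": 0, "roll": 0, "jaw": 0.41}
    - {"tx": 0, "ty": 0, "tz": 0, "roll": 0, "jaw": 0.41}

```text
time_s: 37.08
tool_pos: [0.4445, 0.281, 0.1126]
tool_rot: [-90.0, 0.0, -179.9]
wrist_force: [-0.1, -1.5, -1.4]
width: 0.408
```

Emit:
drive_tool:
  increments:
    - {"tx": 0, "ty": 0, "tz": -1, "roll": 0, "jaw": 0.41}
    - {"tx": 0, "ty": 0, "tz": -1, "roll": 0, "jaw": 0.41}
    - {"tx": 0, "ty": 0, "tz": -1, "roll": 0, "jaw": 0.41}
    - {"tx": 0, "ty": 0, "tz": -1, "roll": 0, "jaw": 0.41}
    - {"tx": 0, "ty": 0, "tz": -0.5, "roll": 0, "jaw": 0.41}
    - {"tx": 0, "ty": 0, "tz": 0, "roll": 0, "jaw": 0.41}
    - {"tx": 0, "ty": 0, "tz": 0, "roll": 0, "jaw": 0.41}
    - {"tx": 0, "ty": 0, "tz": 0, "roll": 0, "jaw": 0.41}
    - {"tx": 0, "ty": 0, "tz": 0, "roll": 0, "jaw": 0.41}
    - {"tx": 0, "ty": 0, "tz": 0, "roll": 0, "jaw": 0.41}

```text
time_s: 37.92
tool_pos: [0.4444, 0.2809, 0.1079]
tool_rot: [-90.0, 0.0, -179.9]
wrist_force: [0.3, -0.5, -1.4]
width: 0.411
```

Emit:
drive_tool:
  increments:
    - {"tx": 0, "ty": 0, "tz": -0.5, "roll": 0, "jaw": 0.41}
    - {"tx": 0, "ty": 0, "tz": -0.5, "roll": 0, "jaw": 0.41}
    - {"tx": 0, "ty": 0, "tz": -0.5, "roll": 0, "jaw": 0.41}
    - {"tx": 0, "ty": 0, "tz": 0, "roll": 0, "jaw": 0.41}
    - {"tx": 0, "ty": 0, "tz": 0, "roll": 0, "jaw": 0.41}
    - {"tx": 0, "ty": 0, "tz": 0, "roll": 0, "jaw": 0.41}
    - {"tx": 0, "ty": 0, "tz": 0, "roll": 0, "jaw": 0.41}
    - {"tx": 0, "ty": 0, "tz": 0, "roll": 0, "jaw": 0.41}
    - {"tx": 0, "ty": 0, "tz": 0, "roll": 0, "jaw": 0.41}
    - {"tx": 0, "ty": 0, "tz": 0, "roll": 0, "jaw": 0.41}

```text
time_s: 38.75
tool_pos: [0.4449, 0.281, 0.1071]
tool_rot: [-90.0, 0.1, -179.9]
wrist_force: [-0.4, -1.0, 5.8]
width: 0.41
```

Emit:
drive_tool:
  increments:
    - {"tx": 0, "ty": 0, "tz": 0.7, "roll": 0, "jaw": 0.42}
    - {"tx": 0, "ty": 0, "tz": 0, "roll": 0, "jaw": 0.44}
    - {"tx": 0, "ty": 0, "tz": 0, "roll": 0, "jaw": 0.46}
    - {"tx": 0, "ty": 0, "tz": 0, "roll": 0, "jaw": 0.48}
    - {"tx": 0, "ty": 0, "tz": 0, "roll": 0, "jaw": 0.5}
    - {"tx": 0, "ty": 0, "tz": 0, "roll": 0, "jaw": 0.52}
    - {"tx": 0, "ty": 0, "tz": 0, "roll": 0, "jaw": 0.55}
    - {"tx": 0, "ty": 0, "tz": 0, "roll": 0, "jaw": 0.65}
    - {"tx": 0, "ty": 0, "tz": 0, "roll": 0, "jaw": 0.8}
    - {"tx": 0, "ty": 0, "tz": 0, "roll": 0, "jaw": 0.9}

```text
time_s: 39.58
tool_pos: [0.4443, 0.2808, 0.107]
tool_rot: [-90.0, -0.0, -179.9]
wrist_force: [0.1, -0.4, -0.2]
width: 0.737
```

```bash
python3 - <<'E'
from h import *
p,_,X=cloud("scene"); crop(p,280,40,400,160,6,"g14"); s=telemetry.get_state();print(s["time_s"],s["tool_pos"],s["wrist_force"],s["width"]*88)
E
```

```text
39.6333 [0.44434188 0.2808495  0.10698676] [0.94577864 0.43015995 0.58802821] 69.15453487922673
```

View pics/g14.png

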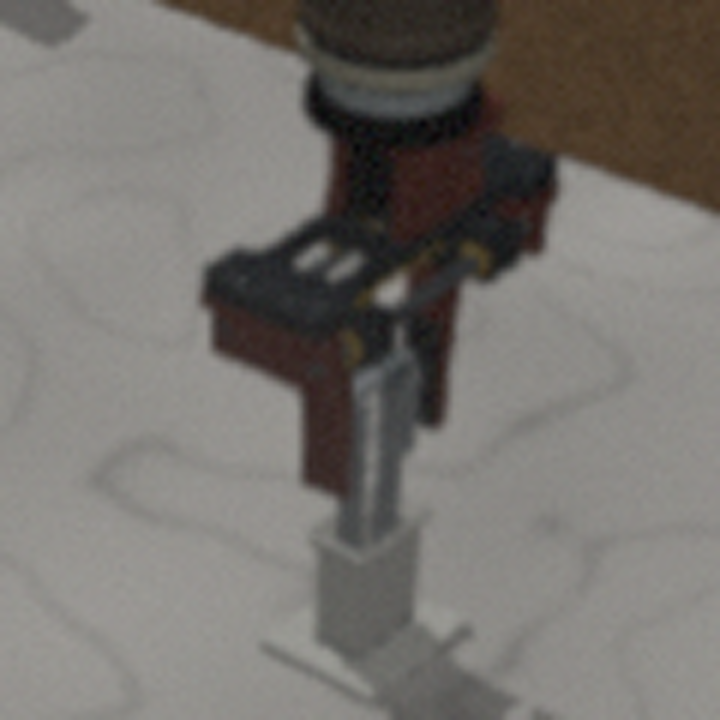

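The tongs stand free and upright in the caddy. I'll rise clear.

Emit:
drive_tool:
  increments:
    - {"tx": 0, "ty": 0, "tz": 0, "roll": 0, "jaw": 0.95}
    - {"tx": 0, "ty": 0, "tz": 4, "roll": 0, "jaw": 1}
    - {"tx": 0, "ty": 0, "tz": 8, "roll": 0, "jaw": 1}
    - {"tx": 0, "ty": 0, "tz": 14, "roll": 0, "jaw": 1}
    - {"tx": 0, "ty": 0, "tz": 18, "roll": 0, "jaw": 1}
    - {"tx": 0, "ty": 0, "tz": 20, "roll": 0, "jaw": 1}
    - {"tx": 0, "ty": 0, "tz": 20, "roll": 0, "jaw": 1}
    - {"tx": 0, "ty": 0, "tz": 20, "roll": 0, "jaw": 1}
    - {"tx": 0, "ty": 0, "tz": 20, "roll": 0, "jaw": 1}
    - {"tx": 0, "ty": 0, "tz": 10, "roll": 0, "jaw": 1}

```text
time_s: 40.47
tool_pos: [0.4449, 0.2817, 0.2442]
tool_rot: [-90.1, 0.2, -179.9]
wrist_force: [0.6, -0.2, 0.3]
width: 1.001
```

Emit:
drive_tool:
  increments:
    - {"tx": 0, "ty": -15, "tz": 0, "roll": 0, "jaw": 1}
    - {"tx": 0, "ty": -30, "tz": 0, "roll": 0, "jaw": 1}
    - {"tx": 0, "ty": -30, "tz": 0, "roll": 0, "jaw": 1}
    - {"tx": 0, "ty": -30, "tz": 0, "roll": 0, "jaw": 1}
    - {"tx": 0, "ty": -30, "tz": 0, "roll": 0, "jaw": 1}
    - {"tx": 0, "ty": -15, "tz": 0, "roll": 0, "jaw": 1}
    - {"tx": 0, "ty": 0, "tz": 0, "roll": 0, "jaw": 1}
    - {"tx": 0, "ty": 0, "tz": 0, "roll": 0, "jaw": 1}
    - {"tx": 0, "ty": 0, "tz": 0, "roll": 0, "jaw": 1}
    - {"tx": 0, "ty": 0, "tz": 0, "roll": 0, "jaw": 1}

```text
time_s: 41.3
tool_pos: [0.4442, 0.1324, 0.2412]
tool_rot: [-90.0, 0.0, -179.8]
wrist_force: [0.6, -0.2, 0.5]
width: 1.002
```

```bash
python3 - <<'E'
from h import *
p,_,X=cloud("scene","s_end"); p,_,X=cloud("top","t_end"); np.savez("top.npz",p=p,X=X)
s=telemetry.get_state();print(s["time_s"],s["tool_pos"],s["wrist_force"])
E
python3 m.py | grep -E "^top (tongs|bot|teat|well|lid |spout)"
```

```text
41.4 [0.44424481 0.13214073 0.24105013] [ 0.09723588  0.75328285 -0.20532802]
top well rim 159 mean [ 0.6332 -0.0104  0.0964] box (array([633.8, -10.3]), array([32.4, 43.9]), 6.6) bbox mid [ 0.6339 -0.0095  0.095 ]
top lid 921 mean [ 0.4307 -0.2426  0.0814] box (array([ 432. , -245.9]), array([72.2, 69.2]), 88.6) bbox mid [ 0.4321 -0.2459  0.0845]
top lid edge 977 mean [ 0.4311 -0.2411  0.0807] box (array([ 432. , -245.4]), array([73.2, 69.3]), 88.8) bbox mid [ 0.4321 -0.2454  0.0772]
top spout 93 mean [ 0.4519 -0.2531  0.0998] box (array([ 446.9, -246.9]), array([22.9, 40.2]), 45.3) bbox mid [ 0.4449 -0.2532  0.1023]
top botA 238 mean [0.5755 0.0426 0.1147] box (array([575.7,  42.4]), array([32.7, 31.1]), 88.5) bbox mid [0.5757 0.0423 0.1147]
top botB 240 mean [ 0.5901 -0.0727  0.1147] box (array([590.2, -72.9]), array([31.4, 32.8]), 87.3) bbox mid [ 0.5902 -0.0728  0.1129]
top teat 192 mean [0.4648 0.0627 0.0159] box (array([461.5,  63.2]), array([42., 42.]), 25.5) bbox mid [0.4601 0.0641 0.0221]
```

View pics/s_end.png

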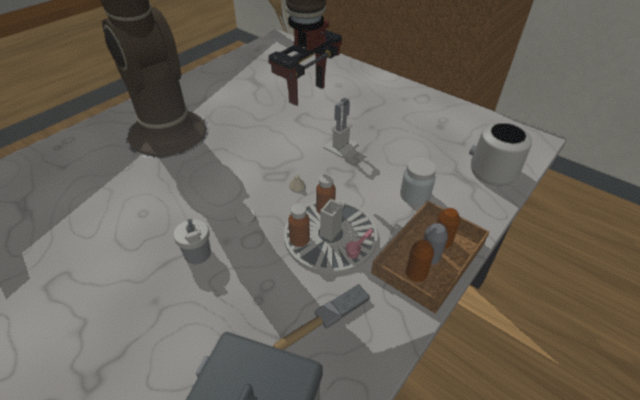

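View pics/t_end.png

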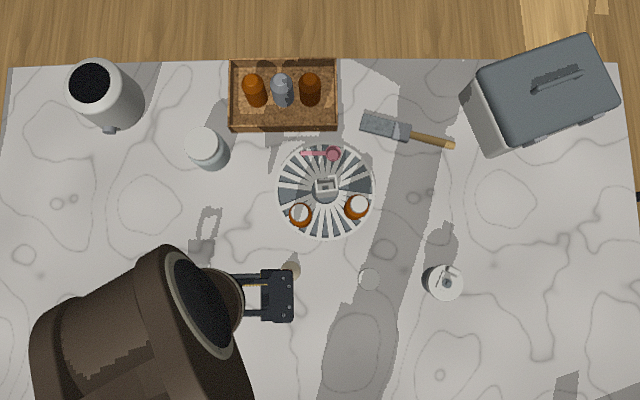

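```bash
python3 -c "
from rig import r
print(r.hand_in())"
```

```text
the job is handed in; nothing more can be done
None
```

I moved the vent stem from the well to the cup's lid with the tongs, bedded it on the hidden stop, stood the tongs back in their caddy and handed the job in at about 41 s. No verdict is reported.

- **Grip on the stem:** the tongs closed on the neck with the plates at about 26.6 mm, and the gripper itself never touched the stem. I could not read the grip force directly; it is capped at 30 N, against the 40 N that crushes the stem and the 22 N recommended.
- **Insertion and push:** the catch let go after a small force rise. Contact with the stop came at about 17 mm depth. I held the push for over 1.5 s. The wrist read 15 to 16.8 N, or about 16 to 18 N once the tool's −1.3 N resting reading is allowed for.
- **Last checks:** the stem stands upright with its head top at about 110 mm, which fits a foot about 17 mm down. The tongs stand upright and free, and the bottles measured within 0.3 mm of where they began. The scoop, jar, cap and brush look undisturbed in the pictures.
- **What disagreed or was unclear:**
  - The two cameras differed by 2 to 3 mm at the cup, so I fine-aligned on the close scene view; side forces stayed small.
  - At the end the arm partly hid the teat from the top camera, which shifted its measured position by about 4 mm. The tool never went near it, and in the scene view it looks unmoved.

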